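# Pack out a two-tier order tray

## Robot

A 7-joint arm with a two-finger parallel gripper is mounted at the origin on the work surface. World frame = base frame: x ahead of the robot, y to its left, z up, the work surface at z = 0. Lengths are in mm, angles in rad, forces in N, time in s.
With the tool pointing down it reaches from about 400 to 850 mm from the base axis. Payload 4.5 kg.
Tool frame: the origin (TCP) lies midway between the tips of the shut fingers; the grasp point (between the pads) lies 19 mm behind it; z points along the fingers, y is the line along which they close (so a half turn about z gives the same grasp; the last joint's range is limited). The gripper opens to 88 mm and grips with 3 to 60 N. Pads are 18 mm wide; open, the fingers measure 123 mm over their backs; the gripper's body (75 mm by 187 mm) begins 45 mm behind the grasp point.
Start: joints at [1.193, 0.689, -0.195, 1.565, 0.157, 0.902, -0.215], TCP at [250.193, -572.763, 238.743] pointing down, gripper open.
Joint ranges: [-3.01, 3.01], [-0.46, 2.08], [-1.47, 1.51], [0.13, 2.56], [-1, 4.14], [0.04, 2.09], [-2.66, 2.66]. Speed limits (rad/s): [2.57, 2.57, 3.14, 3.14, 3.14, 3.14, 3.14].

## Interface

Orientations are given as a unit quaternion [x, y, z, w].
In Python, from plant import bot gives the robot as it stands.
- The arm moves only by the shell command python3 -m handwheel 'ROWS' [FORCE]. ROWS is JSON, one flat list of numbers, 7 for each row, row after row: the shift along the tool's x, y, z scaled (see below), then the turn, a rotation vector about the tool's x, y, z scaled (see below), then the opening, from 0 (shut) to 1 (fully open). A call has 1 to 12 rows; each row is the pose to reach, as a shift and turn from the pose commanded when the call began, along the tool's axes at that moment, turning the shorter way round; what a row does not reach only later rows make up. The controller multiplies each number of a shift by 50 cm and each number of a turn by 2 pi rad. A row lasts 1/12 s, in which the tool goes at most 41.7 mm and 7.16 degrees, less where a joint would pass 70% of its speed; a pose out of reach is approached as far as the arm can. A call with a number of a shift or a turn outside -1 to 1 is refused whole. A call with a gripper value outside its range is refused whole. The fingers move at their own pace and stop on an object; FORCE is the grip in N (left out, the last holds). Time passes only in rows, so rows that repeat a pose let the fingers close. It gives the time, the measured TCP pose, the force, the opening and the grip force at its end, in the units of the state.
- bot.observe(): the state, without advancing time (a new reading comes with each control period).
- bot.capture(name): name is "scene" or "top" or "wrist"; returns a dict with "frame" (384x512x3 uint8, red, green, blue), "fx", "fy", "cx", "cy" (pixels), "R" (3x3) and "t" (3): a world point X has camera coordinates R X + t. Camera axes: x right, y down, z forward; pixel columns grow to the right and rows downward; lengths in mm; the calibration is good to about 2 mm. The wrist camera is an equidistant fisheye: a pixel r from the principal point sees the ray r / f radians off the axis. A picture is of the moment at which its call begins. There is no depth.
- bot.finish_job(): hands the job in; it is judged then, once.
The state is a dict: "time_s": time; "joint_positions": joint angles; "qd": joint speeds; "joint_efforts": joint torques, N m; "tool_pos": TCP position; "ee_rot": TCP orientation; "ft_force": force on the tool from outside, world axes, zero at the start; "torque": the same for the moment, N m; "grip_width": opening from 0.0 (shut) to 1.0 (fully open); "grip_force": force on a finger pad.
Only numpy, scipy, OpenCV 4.12 (cv2) and the standard library are available. Lean on these libraries where they do the work, as an engineer would, in place of code of your own. Each camera call takes 0.05 s, during which the arm holds its last target. There are 200 camera calls.

## Task

First push the empty blue tray along the bench, without lifting it, until it sits squarely inside the yellow outline, then stand every pink carton in it. After that lower the grey tray gently onto the blue one so that its four corner lugs drop fully into the corner sockets, and finish with both brown tape rolls, lifted off their posts, lying flat in the grey tray. Leave the other things on the bench where they are.

Things in the scene. Friction and masses are not known exactly. Their poses are not given: they have to be found in the camera images.
- lower_tray: loose blue open tray, outside 170 mm (its x) by 216 mm (its y), 72 mm high, walls 6 mm, floor 4 mm thick, 0.8 kg, slides on the bench. Origin: centre of its underside, z up. In each inner corner stands a 26 mm square post up to the rim (inner room is 158 x 204 mm less these posts), with a 15 mm square socket 18 mm deep in its top, centred at x +-66, y +-89 mm. It looks the same turned by half a turn
- outline: yellow taped rectangle flat on the bench, inside 188 mm (its x) by 234 mm (its y), nothing to bump into; origin at its centre, x and y along its sides; the blue tray belongs centred in it with x along x
- upper_tray: loose grey open tray of the same 170 (x) by 216 (y) mm outline, walls 45 mm high and 6 mm thick, floor 4 mm, 0.45 kg. Origin: centre of the underside of its floor, z up. Four round orange lugs 11 mm in diameter, tapered, reach 14 mm below the floor at x +-66, y +-89 mm; it stands on them on the bench, and fully stacked its origin lies 72 mm above the blue tray's origin. The same turned by half a turn
- upper_handle (a point): centre of the orange handle bar over the middle of the grey tray, 80 mm above that tray's origin, axes as the tray's. Bar 158 mm long along x, 16 mm wide (y) and 16 mm high, on two uprights at x +-74 mm; free space below the bar. Leaves two bays, each 94 mm in y by 158 mm in x, either side of it
- carton0_center (a point): upright pink gift carton, 64 mm long (its x), 46 mm wide (its y), 56 mm high, 0.12 kg; point at its centre, 28 mm above its underside, z up; it turns freely about z. Two to four of the cartons are there
- carton1_center (a point): upright pink gift carton, 64 mm long (its x), 46 mm wide (its y), 56 mm high, 0.12 kg; point at its centre, 28 mm above its underside, z up; it turns freely about z. Two to four of the cartons are there
- carton2_center (a point): upright pink gift carton, 64 mm long (its x), 46 mm wide (its y), 56 mm high, 0.12 kg; point at its centre, 28 mm above its underside, z up; it turns freely about z. Two to four of the cartons are there
- carton3_center (a point): upright pink gift carton, 64 mm long (its x), 46 mm wide (its y), 56 mm high, 0.12 kg; point at its centre, 28 mm above its underside, z up; it turns freely about z. Two to four of the cartons are there
- roll0_center (a point): brown tape roll standing on its flat face: outer diameter 64 mm, core hole 28 mm, 48 mm high, 0.11 kg; point at its centre, 24 mm above its underside, z along its axis. It starts round an upright post
- roll1_center (a point): brown tape roll standing on its flat face: outer diameter 64 mm, core hole 28 mm, 48 mm high, 0.11 kg; point at its centre, 24 mm above its underside, z along its axis. It starts round an upright post
- tape_stand: fixed grey base 66 x 200 x 20 mm, with two steel posts 16 mm in diameter at y +-60 mm, tops 90 mm above the bench; origin at the centre of its underside
- kraft_box: brown loose box 85 x 65 x 60 mm, to be left alone; origin at centre of underside
- label_roll: white loose label roll, diameter 68, height 40 mm, to be left alone; origin at centre of underside
- marker_cup: black loose cup with markers, diameter 68, about 130 mm high with the markers, to be left alone; origin at centre of underside
Not all that is in view belongs to the job. Leave any green or purple look-alike of the part that bears roll1_center alone.

How it is judged:
By the outcome, as a careful person would: the job done as asked, in the order asked, and still so for the second after the job is handed in, with the robot touching nothing.
Of carton0, carton1, carton2, carton3 only 2 to 4 are there at a start; the rules pass over those that are not, and their reading is None.
At some moment in a run one of carton0, carton1, carton2, carton3 may be knocked a few centimetres aside while the robot is not near it.
It also fails if it takes over 210 s, if anything falls off the work surface, if the arm or the gripper's body presses on something with over 40 N, if the wrist force passes 120 N, or if a joint passes its speed limit or range.

## Working session

There is one attempt and no reset: what is moved stays moved. The work goes in short steps, Python scripts to look and compute and a shell command to move; the robot and the scene stay as the last step left them, time stands still between calls to the robot, and variables do not carry over. Pictures are saved under pics/ and viewed, at most 14 in all, crops included, and the job is handed in when it is done.

```bash
ls; mkdir -p pics
python3 - <<'E'
from plant import bot
import cv2,numpy as np
s=bot.observe();print(s)
for n in("top","scene"):
    c=bot.capture(n);cv2.imwrite(f"pics/{n}0.png",cv2.resize(c["frame"][:,:,::-1],(800,600),interpolation=cv2.INTER_CUBIC))
    print(n,c["fx"],c["fy"],c["cx"],c["cy"],np.round(c["R"],4).tolist(),np.round(c["t"],1).tolist())
E
```

```text
pics
{'time_s': 0.0, 'joint_positions': array([ 1.19281205,  0.68996654, -0.1944834 ,  1.56636472,  0.15730256,
        0.90247646, -0.21509183]), 'qd': array([ 1.01928158e-03, -1.14365331e-03, -1.63045226e-03, -9.34394705e-05,
       -3.57631004e-04,  2.01901783e-03,  2.23999163e-05]), 'joint_efforts': array([-1.72314017e-04, -5.27575922e+01, -1.26707509e+00, -1.53434014e+01,
       -5.25955623e-02,  6.41506558e-03,  1.54521135e-04]), 'tool_pos': array([ 249.83740755, -572.19862616,  237.91462336]), 'ee_rot': array([ 9.78871104e-01,  2.04476228e-01, -2.61094961e-04, -8.74537521e-04]), 'ft_force': array([0.56887485, 0.16059422, 0.04323992]), 'torque': array([-0.04994438, -0.03530999,  0.03163158]), 'grip_force': 0.0, 'grip_width': 1.000306500924186}
top 430.01236671790565 430.01236671790565 254.40695893395934 190.78625392645003 [[-0.0288, -0.9993, 0.0217], [-0.9965, 0.027, -0.0785], [0.0779, -0.0239, -0.9967]] [-50.5, 549.1, 1170.7]
scene 466.92726066971704 466.92726066971704 253.1321916316971 193.9715880018434 [[0.4357, 0.9, -0.0129], [0.6373, -0.3186, -0.7017], [-0.6356, 0.2976, -0.7123]] [-210.0, -300.7, 1646.6]
```

View pics/top0.png

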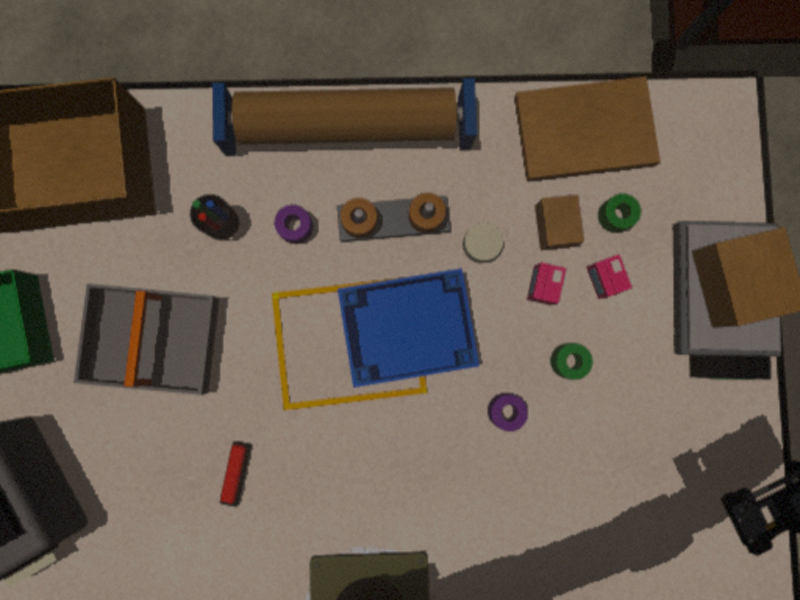

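View pics/scene0.png

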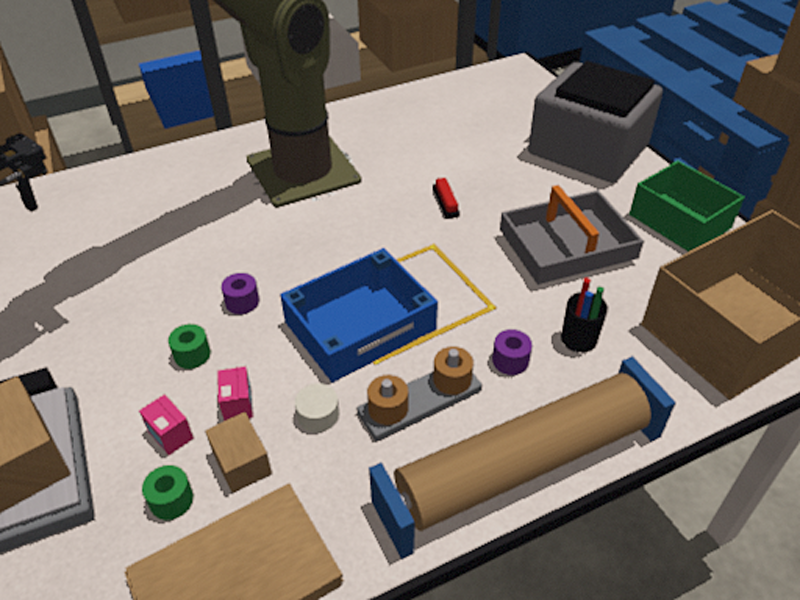

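```bash
cat > h.py <<'E'
from plant import bot
import cv2,numpy as np
from scipy.spatial.transform import Rotation as Ro
def crop(name,x0,y0,x1,y1,k,out,frame=None):
    f=bot.capture(name)["frame"] if frame is None else frame
    cv2.imwrite("pics/"+out,cv2.resize(f[y0:y1,x0:x1,::-1],None,fx=k,fy=k,interpolation=cv2.INTER_CUBIC))
TOP=dict(f=430.01236671790565,c=(254.40695893,190.78625393))
def ray(c,u,v,z,fish=False):
    x,y=(u-c["cx"])/c["fx"],(v-c["cy"])/c["fy"]
    if fish:
        r=np.hypot(x,y); d=np.array([x/r*np.sin(r),y/r*np.sin(r),np.cos(r)]) if r>0 else np.array([0,0,1.])
    else: d=np.array([x,y,1.])
    R=np.array(c["R"]);o=-R.T@np.array(c["t"]);d=R.T@d
    return (o+d*(z-o[2])/d[2])[:2]
def proj(c,P,fish=False):
    p=np.array(c["R"])@np.array(P,float)+np.array(c["t"])
    if fish:
        th=np.arctan2(np.hypot(p[0],p[1]),p[2]);q=p[:2]/np.hypot(p[0],p[1])*th
    else:q=p[:2]/p[2]
    return q[0]*c["fx"]+c["cx"],q[1]*c["fy"]+c["cy"]
def rel(x,y,z,yaw=None,base=None):
    """row numbers to bring TCP to xyz, tool y axis at world angle yaw (deg)"""
    s=bot.observe();p=np.array(s["tool_pos"]);R=Ro.from_quat(s["ee_rot"])
    d=R.inv().apply(np.array([x,y,z])-p)
    if yaw is None: w=np.zeros(3)
    else:
        ty=R.as_matrix()[:,1];cur=np.degrees(np.arctan2(ty[1],ty[0]))
        dy=(yaw-cur+90)%180-90; yy=np.radians(cur+dy)
        Y=np.array([np.cos(yy),np.sin(yy),0]);Z=np.array([0,0,-1.]);X=np.cross(Y,Z)
        w=(R.inv()*Ro.from_matrix(np.c_[X,Y,Z])).as_rotvec()
    print("shift",np.round(d/500,4).tolist(),"turn",np.round(w/2/np.pi,4).tolist(),"deg",np.round(np.degrees(w),1),"rows",round(max(np.linalg.norm(d)/41.7,np.degrees(np.linalg.norm(w))/7.16),1))
def st():
    s=bot.observe();ty=Ro.from_quat(s["ee_rot"]).as_matrix()[:,1]
    print(round(s["time_s"],2),np.round(s["tool_pos"],1),"yaw",round(np.degrees(np.arctan2(ty[1],ty[0])),1),"F",np.round(s["ft_force"],1),"w",round(s["grip_width"]*88,1),"gf",round(s["grip_force"],1))
E
python3 - <<'E'
from h import *
c=bot.capture("top");f=c["frame"]
crop("",165,165,315,270,5,"a1.png",f)
crop("",195,115,415,205,3.6,"a2.png",f)
crop("",40,175,145,258,6,"a3.png",f)
E
```

```text
(no output)
```

View pics/a1.png

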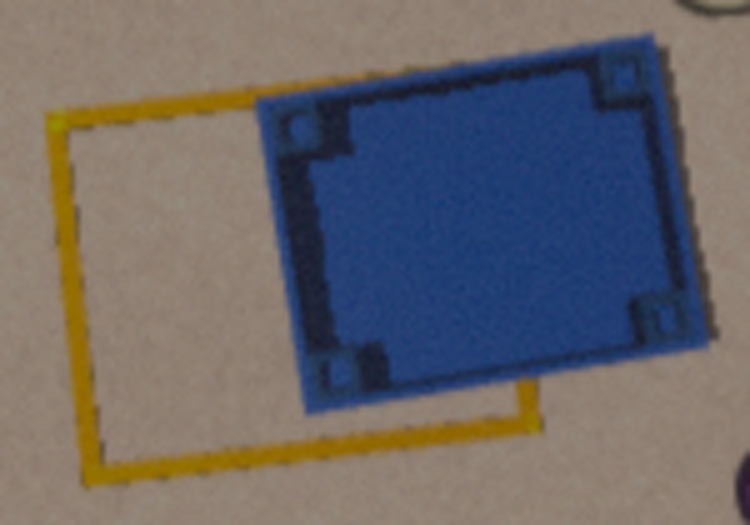

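View pics/a2.png

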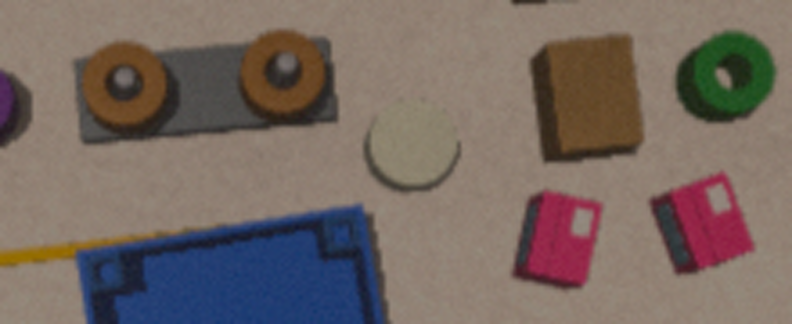

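View pics/a3.png

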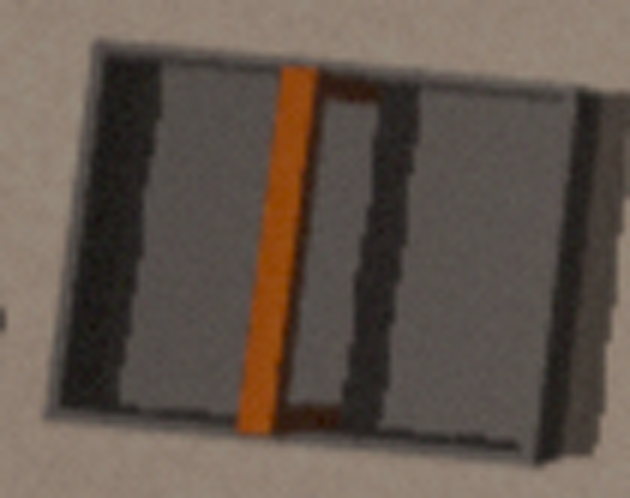

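Run:
```python
from h import *
c=bot.capture("top")
R=np.array(c["R"]);print("cam",-R.T@np.array(c["t"]))
def g(pts,k,x0,y0,z): return np.array([ray(c,(u+.5)/k-.5+x0,(v+.5)/k-.5+y0,z) for u,v in pts])
def rect(n,pts,*a):
    q=g(pts,*a);d=np.roll(q,-1,0)-q
    print(n,"c",q.mean(0).round(1),"len",np.linalg.norm(d,axis=1).round(1),"ang",[round(np.degrees(np.arctan2(e[1],e[0]))%180,1) for e in d])
rect("blue",[(258,98),(654,37),(710,343),(307,413)],5,165,165,72)
# outline: TL,BL,BR -> TR from parallelogram
for n,(A,B,C) in dict(inn=((70,129),(100,463),(522,416)),out=((47,116),(86,487),(543,431))).items():
    q=g([A,B,C],5,165,165,0);print(n,"c",((q[0]+q[2])/2).round(1),np.linalg.norm(np.diff(q,axis=0),axis=1).round(1),[round(np.degrees(np.arctan2(e[1],e[0]))%180,1) for e in np.diff(q,axis=0)])
q=g([(250,103),(48,118)],5,165,165,0);e=q[1]-q[0];print("topedge",np.degrees(np.arctan2(e[1],e[0])))
print("rolls",g([(125,86),(283,73)],3.6,195,115,68).round(1).tolist(),"posts",g([(124,75),(286,64)],3.6,195,115,90).round(1).tolist())
rect("c0",[(546,192),(601,206),(579,285),(525,270)],3.6,195,115,56)
rect("c1",[(670,193),(726,174),(752,248),(697,270)],3.6,195,115,56)
rect("grey",[(97,42),(578,88),(536,462),(45,415)],6,40,175,61)
rect("bar",[(282,66),(318,68),(278,432),(238,430)],6,40,175,102)
print("stapler/kraft",g([(590,95)],3.6,195,115,60),"label",g([(413,140)],3.6,195,115,40), "green",g([(728,75)],3.6,195,115,48))
```

```text
cam [ 454.59689074  -37.29289836 1211.05358446]
blue c [494.8 -81.1] len [213.7 165.3 215.8 168.3] ang [np.float64(97.3), np.float64(8.3), np.float64(98.1), np.float64(7.5)]
inn c [472.1  22.2] [187.4 236.5] [np.float64(4.2), np.float64(94.6)]
out c [471.6  22.9] [208.4 256.3] [np.float64(5.1), np.float64(95.2)]
topedge 92.73608365121142
rolls [[686.6, -1.4], [693.6, -119.9]] posts [[690.4, -1.6], [695.7, -120.7]]
c0 c [ 564.9 -327.7] len [42.9 62.4 42.1 61.5] ang [np.float64(74.1), np.float64(161.8), np.float64(72.9), np.float64(162.4)]
c1 c [ 574.8 -441.1] len [45.5 59.2 45.4 61.5] ang [np.float64(107.1), np.float64(16.4), np.float64(110.0), np.float64(16.5)]
grey c [488.2 367.3] len [213.5 165.6 215.4 165.2] ang [np.float64(82.9), np.float64(173.2), np.float64(82.8), np.float64(172.6)]
bar c [488.6 367.8] len [ 15.3 155.2  16.8 155.3] ang [np.float64(85.2), np.float64(173.8), np.float64(85.4), np.float64(173.3)]
stapler/kraft [[ 672.77752292 -352.4932302 ]] label [[ 645.03899053 -219.93313746]] green [[ 687.95478639 -462.94624242]]
```

Run:
```python
from h import *
st();rel(513,-228,200,4.7)
```

```text
0.2 [ 250.  -572.4  238.2] yaw -66.4 F [0.1 0.7 0.5] w 88.2 gf 0.0
shift [0.7578, -0.4207, 0.0769] turn [-0.0002, -0.0001, -0.1975] deg [ -0.1  -0.  -71.1] rows 10.4
```

Candidates (800×600 top view). Blue tray: (410,328) is the only blue open tray; the green bin (15,320) and brown box (65,155) are not it. Brown rolls on posts: (360,217) and (428,212). Look-alikes to leave: purple (294,223) and (508,411), green (620,212) and (572,361). Pink cartons: (549,283) and (611,276); the kraft box (560,221) is brown. The close crops confirm two pink cartons and two brown rolls on the grey stand.

```bash
python3 -m handwheel '[0.7578,-0.4207,0.0769,0,0,-0.1975,1,0.7578,-0.4207,0.0769,0,0,-0.1975,1,0.7578,-0.4207,0.0769,0,0,-0.1975,1,0.7578,-0.4207,0.0769,0,0,-0.1975,1,0.7578,-0.4207,0.0769,0,0,-0.1975,1,0.7578,-0.4207,0.0769,0,0,-0.1975,1,0.7578,-0.4207,0.0769,0,0,-0.1975,1,0.7578,-0.4207,0.0769,0,0,-0.1975,1,0.7578,-0.4207,0.0769,0,0,-0.1975,1,0.7578,-0.4207,0.0769,0,0,-0.1975,1,0.7578,-0.4207,0.0769,0,0,-0.1975,1,0.7578,-0.4207,0.0769,0,0,-0.1975,1]'
python3 - <<'E'
from h import *
st();rel(513,-228,28,4.7)
E
```

```text
time_s: 1.2
tool_pos: [516.9, -222.0, 200.3]
ee_rot: [0.674, 0.739, 0.003, -0.0]
ft_force: [-0.2, -0.2, -0.1]
grip_width: 1.006
grip_force: 0.0
1.2 [ 516.9 -222.   200.3] yaw 5.2 F [-0.2 -0.2 -0.1] w 88.5 gf 0.0
shift [-0.0127, -0.01, 0.3445] turn [0.0006, -0.0006, 0.0014] deg [ 0.2 -0.2  0.5] rows 4.1
```

```bash
python3 -m handwheel '[-0.0127,-0.01,0.3445,0,0,0,1,-0.0127,-0.01,0.3445,0,0,0,1,-0.0127,-0.01,0.3445,0,0,0,1,-0.0127,-0.01,0.3445,0,0,0,1,-0.0127,-0.01,0.3445,0,0,0,1,-0.0127,-0.01,0.3445,0,0,0,1,-0.0127,-0.01,0.3445,0,0,0,1]'
python3 - <<'E'
from h import *
st();rel(481.6,-94.1,28,4.7)
E
```

```text
time_s: 1.78
tool_pos: [509.3, -235.8, 29.3]
ee_rot: [0.678, 0.735, 0.0, 0.001]
ft_force: [-0.5, 0.7, 0.3]
grip_width: 0.998
grip_force: 0.0
1.78 [ 509.3 -235.8   29.3] yaw 4.6 F [-0.5  0.7  0.3] w 87.8 gf 0.0
shift [0.2869, -0.0323, 0.0023] turn [0.0002, 0.0001, -0.0001] deg [ 0.1  0.1 -0.1] rows 3.5
```

```bash
python3 -m handwheel '[0.03,-0.003,0.001,0,0,0,1,0.045,-0.005,0.001,0,0,0,1,0.06,-0.007,0.001,0,0,0,1,0.075,-0.009,0.001,0,0,0,1,0.09,-0.011,0.001,0,0,0,1,0.105,-0.013,0.001,0,0,0,1,0.12,-0.015,0.001,0,0,0,1,0.135,-0.017,0.001,0,0,0,1,0.15,-0.019,0.001,0,0,0,1,0.165,-0.021,0.001,0,0,0,1,0.18,-0.023,0.001,0,0,0,1,0.195,-0.025,0.001,0,0,0,1]'
python3 - <<'E'
from h import *
st();rel(481.6,-94.1,28,4.7)
E
```

```text
time_s: 2.78
tool_pos: [489.7, -142.7, 29.0]
ee_rot: [0.679, 0.734, -0.001, 0.003]
ft_force: [1.3, -8.1, 2.3]
grip_width: 1.001
grip_force: 4.0
2.78 [ 489.7 -142.7   29. ] yaw 4.4 F [ 1.3 -8.1  2.3] w 88.1 gf 4.0
shift [0.0981, -0.0086, 0.0014] turn [0.0004, 0.0009, -0.0008] deg [ 0.2  0.3 -0.3] rows 1.2
```

```bash
python3 -m handwheel '[0.015,-0.002,0,0,0,0,1,0.03,-0.003,0,0,0,0,1,0.045,-0.004,0,0,0,0,1,0.06,-0.006,0,0,0,0,1,0.07,-0.007,0,0,0,0,1,0.078,-0.007,0,0,0,0,1,0.085,-0.007,0,0,0,0,1,0.088,-0.007,0,0,0,0,1,0.088,-0.007,0,0,0,0,1]'
python3 - <<'E'
from h import *
st()
f=bot.capture("top")["frame"]
crop("",145,165,305,275,5,"b1.png",f)
E
```

```text
time_s: 3.53
tool_pos: [482.4, -98.5, 29.0]
ee_rot: [0.679, 0.734, -0.001, 0.003]
ft_force: [0.3, -5.9, 5.8]
grip_width: 1.002
grip_force: 3.4
3.53 [482.4 -98.5  29. ] yaw 4.5 F [ 0.3 -5.9  5.8] w 88.2 gf 3.4
```

View pics/b1.png

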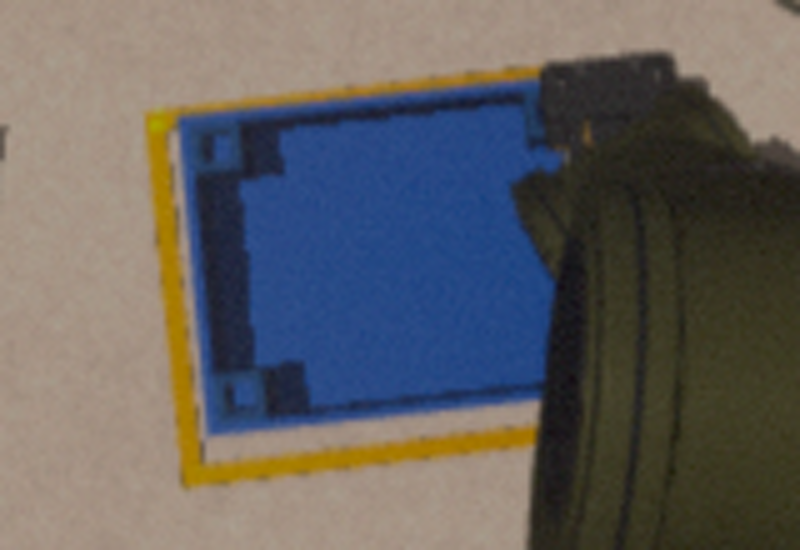

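The tray now sits squarely in the left of the outline, rim corners (180,115) and (211,434). It is still too far in +x, since the gap is at the bottom side of the outline. I'll compute the pose.

Run:
```python
from h import *
c=bot.capture("top");g=lambda u,v,z:ray(c,(u+.5)/5-.5+145,(v+.5)/5-.5+165,z)
TL,BL,T2,B2=g(180,115,72),g(211,434,72),g(532,83,72),g(540,395,72)
for a,b in((BL,TL),(T2,TL),(B2,BL)): print(np.degrees(np.arctan2(*(b-a)[::-1])),np.linalg.norm(b-a))
a=np.radians(4.5);X=np.array([np.cos(a),np.sin(a)]);Y=np.array([-X[1],X[0]])
m=(TL+BL)/2;print("tray c",m-Y*107.5)
i=[g(172,128,0),g(204,463,0)];print("outl inner left",np.mean(i,0)-117*Y,np.linalg.norm(i[1]-i[0]))
cc=m-Y*107.5;st()
print("gap",(np.array([472,22.5])-cc)@X,(np.array([472,22.5])-cc)@Y)
```

```text
4.622038164677205 168.72582971972028
93.69267934207363 187.33023319372418
95.01080517988137 173.5640850752653
tray c [481.69652363  16.70318779]
outl inner left [472.06366246  21.79260297] 188.06527224727319
3.63 [482.4 -98.5  29. ] yaw 4.5 F [ 1.8 -6.1  4.7] w 87.8 gf 3.3
gap -9.211819839731918 6.539723050021312
```

```bash
python3 -m handwheel '[0.004,0,0,0,0,0,1,0.008,0,0,0,0,0,1,0.012,0,0,0,0,0,1,0.012,0,0,0,0,0,1,0.012,0,0,0,0,0,1]'
python3 - <<'E'
from h import *
st()
E
python3 -m handwheel '[-0.02,0,0,0,0,0,1,-0.05,0,0,0,0,0,1,-0.05,0,-0.08,0,0,0,1,-0.05,0,-0.16,0,0,0,1,-0.05,0,-0.24,0,0,0,1,-0.05,0,-0.24,0,0,0,1,-0.05,0,-0.24,0,0,0,1]'
python3 - <<'E'
from h import *
st();a=np.radians(4.6);X=np.array([np.cos(a),np.sin(a)])
p=np.array([481.2,22])+X*116;print(p);rel(*p,150,94.6)
E
```

```text
time_s: 4.05
tool_pos: [481.8, -93.0, 29.0]
ee_rot: [0.679, 0.734, -0.001, 0.003]
ft_force: [0.8, -7.5, 4.4]
grip_width: 0.999
grip_force: 3.7
4.05 [481.8 -93.   29. ] yaw 4.4 F [ 0.8 -7.5  4.4] w 87.9 gf 3.7
time_s: 4.63
tool_pos: [484.4, -114.5, 150.2]
ee_rot: [0.678, 0.735, 0.002, 0.003]
ft_force: [-1.1, -0.2, -0.8]
grip_width: 0.999
grip_force: 0.0
4.63 [ 484.4 -114.5  150.2] yaw 4.7 F [-1.1 -0.2 -0.8] w 87.9 gf 0.0
[596.8263499   31.30307522]
shift [0.2725, 0.2479, 0.0015] turn [0.0006, 0.0009, -0.2498] deg [  0.2   0.3 -89.9] rows 12.6
```

```bash
python3 -c "
from h import *
print(bot.observe()['joint_positions'].round(2))"
python3 -m handwheel '[0.03,0.03,0,0,0,-0.25,1,0.06,0.06,0,0,0,-0.25,1,0.1,0.09,0,0,0,-0.25,1,0.14,0.12,0,0,0,-0.25,1,0.18,0.16,0,0,0,-0.25,1,0.22,0.2,0,0,0,-0.25,1,0.25,0.23,0,0,0,-0.25,1,0.2725,0.248,0,0,0,-0.25,1,0.2725,0.248,0,0,0,-0.25,1,0.2725,0.248,0,0,0,-0.25,1,0.2725,0.248,0,0,0,-0.25,1,0.2725,0.248,0,0,0,-0.25,1]'
python3 - <<'E'
from h import *
st();print(bot.observe()['joint_positions'].round(2));rel(596.8,31.3,29,94.6)
E
```

```text
[ 0.37  0.69 -0.38  2.03  0.5   0.51 -0.28]
time_s: 5.63
tool_pos: [594.2, 31.8, 145.9]
ee_rot: [-0.009, 1.0, -0.0, -0.001]
ft_force: [-0.1, -0.1, -0.9]
grip_width: 1.001
grip_force: 0.0
5.63 [594.2  31.8 145.9] yaw 91.1 F [-0.1 -0.1 -0.9] w 88.1 gf 0.0
[ 0.3   0.88 -0.79  1.72  0.79  0.89  0.75]
shift [-0.0058, -0.0009, 0.2338] turn [-0.0001, -0.0004, -0.0099] deg [-0.  -0.2 -3.5] rows 2.8
```

```bash
python3 -m handwheel '[-0.0058,-0.0009,0.1,0,0,-0.008,1,-0.0058,-0.0009,0.2,0,0,-0.008,1,-0.0058,-0.0009,0.2338,0,0,-0.008,1,-0.0058,-0.0009,0.2338,0,0,-0.008,1,-0.0058,-0.0009,0.2338,0,0,-0.008,1,-0.0058,-0.0009,0.2338,0,0,-0.008,1]'
python3 - <<'E'
from h import *
st();rel(566,30,29,94.6)
E
```

```text
time_s: 6.13
tool_pos: [598.6, 32.2, 31.7]
ee_rot: [-0.031, 1.0, 0.0, 0.001]
ft_force: [0.4, -0.1, 0.6]
grip_width: 0.998
grip_force: 0.0
6.13 [598.6  32.2  31.7] yaw 93.6 F [ 0.4 -0.1  0.6] w 87.8 gf 0.0
shift [0.0654, -0.0004, 0.0054] turn [0.0001, 0.0002, -0.0029] deg [ 0.   0.1 -1. ] rows 0.8
```

```bash
python3 -m handwheel '[0.01,0,0,0,0,-0.003,1,0.018,0,0,0,0,-0.003,1,0.026,0,0,0,0,-0.003,1,0.034,0,0,0,0,-0.003,1,0.041,0,0,0,0,-0.003,1,0.048,0,0,0,0,-0.003,1,0.055,0,0,0,0,-0.003,1,0.06,0,0,0,0,-0.003,1,0.065,0,0,0,0,-0.003,1,0.066,0,0,0,0,-0.003,1,0.067,0,0,0,0,-0.003,1,0.067,0,0,0,0,-0.003,1]'
python3 - <<'E'
from h import *
st()
f=bot.capture("top")["frame"]
crop("",145,165,305,275,5,"b2.png",f)
E
```

```text
time_s: 7.13
tool_pos: [566.9, 29.5, 31.3]
ee_rot: [-0.04, 0.999, 0.0, 0.002]
ft_force: [5.4, -0.4, 0.3]
grip_width: 0.997
grip_force: 2.5
7.13 [566.9  29.5  31.3] yaw 94.6 F [ 5.4 -0.4  0.3] w 87.7 gf 2.5
```

View pics/b2.png

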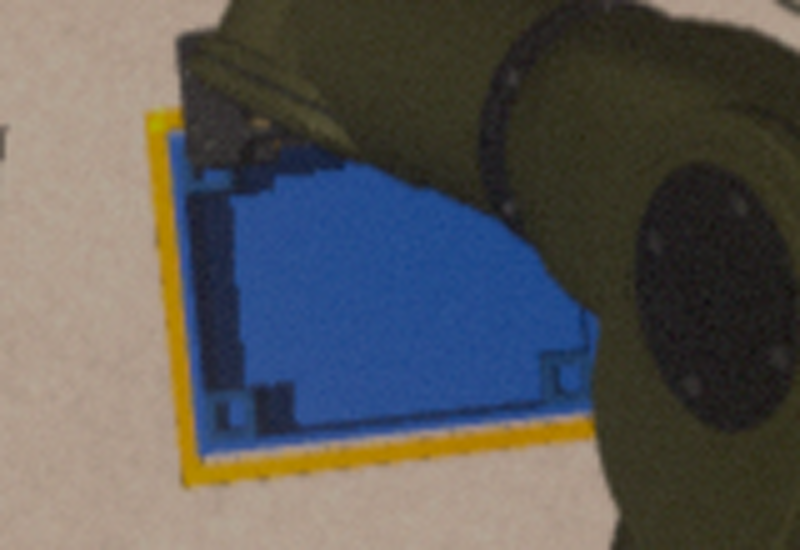

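The tray is well inside the outline, with bottom-left rim corner (202,457) and an even gap. Now I retreat and go to the cartons.

```bash
python3 -m handwheel '[-0.04,0,0,0,0,0,1,-0.04,0,-0.08,0,0,0,1,-0.04,0,-0.16,0,0,0,1,-0.04,0,-0.24,0,0,0,1,-0.04,0,-0.32,0,0,0,1,-0.04,0,-0.36,0,0,0,1,-0.04,0,-0.36,0,0,0,1]'
python3 - <<'E'
from h import *
st();rel(566,-250,205,73)
E
```

```text
time_s: 7.77
tool_pos: [586.5, 32.1, 215.5]
ee_rot: [-0.04, 0.999, 0.001, 0.004]
ft_force: [0.8, 0.2, -0.3]
grip_width: 1.0
grip_force: 0.0
7.77 [586.5  32.1 215.5] yaw 94.6 F [ 0.8  0.2 -0.3] w 88.0 gf 0.0
shift [0.0862, -0.5592, 0.0197] turn [0.0004, 0.0012, 0.06] deg [ 0.1  0.4 21.6] rows 6.8
```

```bash
python3 -m handwheel '[0.0862,-0.5592,0.02,0,0.0012,0.06,1,0.0862,-0.5592,0.02,0,0.0012,0.06,1,0.0862,-0.5592,0.02,0,0.0012,0.06,1,0.0862,-0.5592,0.02,0,0.0012,0.06,1,0.0862,-0.5592,0.02,0,0.0012,0.06,1,0.0862,-0.5592,0.02,0,0.0012,0.06,1,0.0862,-0.5592,0.02,0,0.0012,0.06,1,0.0862,-0.5592,0.02,0,0.0012,0.06,1,0.0862,-0.5592,0.02,0,0.0012,0.06,1]'
python3 - <<'E'
from h import *
st()
c=bot.capture("top");w=bot.capture("wrist")
im=np.vstack([cv2.resize(c["frame"][120:280,130:450],(640,320),interpolation=cv2.INTER_CUBIC)[:,:400],]) 
a=cv2.resize(c["frame"][145:275,150:300],(800-0,693))[:0]
canvas=np.zeros((600,800,3),np.uint8)
canvas[:324,:450]=cv2.resize(c["frame"][166:274,147:297],(450,324),interpolation=cv2.INTER_CUBIC)
canvas[:324,450:]=cv2.resize(w["frame"],(350,262),interpolation=cv2.INTER_CUBIC)[:0].sum()*0 if False else 0
canvas[324:,:]=0
canvas[:262,451:800]=cv2.resize(w["frame"],(349,262),interpolation=cv2.INTER_AREA)
canvas[324:600,:400]=cv2.resize(c["frame"][130:222,310:443],(400,276),interpolation=cv2.INTER_CUBIC)
cv2.imwrite("pics/c1.png",canvas[:,:,::-1])
print({k:w[k] for k in("fx","cx","cy")},w["R"].round(3).tolist(),w["t"].round(1))
# outline the blue mask
hsv=cv2.cvtColor(c["frame"],cv2.COLOR_RGB2HSV)
for n,lo,hi in(("pink",(160,120,80),(179,255,255)),):
    m=cv2.inRange(hsv,lo,hi);k,l,s_,ce=cv2.connectedComponentsWithStats(m)
    for i in range(1,k):
        if s_[i,4]>60: print(n,ce[i].round(1),s_[i],ray(c,*ce[i],50).round(1))
E
```

```text
time_s: 8.52
tool_pos: [562.0, -254.0, 198.6]
ee_rot: [0.15, 0.989, -0.0, -0.006]
ft_force: [-0.3, 1.4, -0.4]
grip_width: 1.0
grip_force: 0.0
8.52 [ 562.  -254.   198.6] yaw 72.7 F [-0.3  1.4 -0.4] w 88.0 gf 0.0
{'fx': 297.3186396354542, 'cx': 251.84214445449925, 'cy': 195.69902060920336} [[0.293, 0.956, -0.001], [0.914, -0.281, 0.292], [0.279, -0.086, -0.957]] [  74.8 -613.9  174.6]
```

View pics/c1.png

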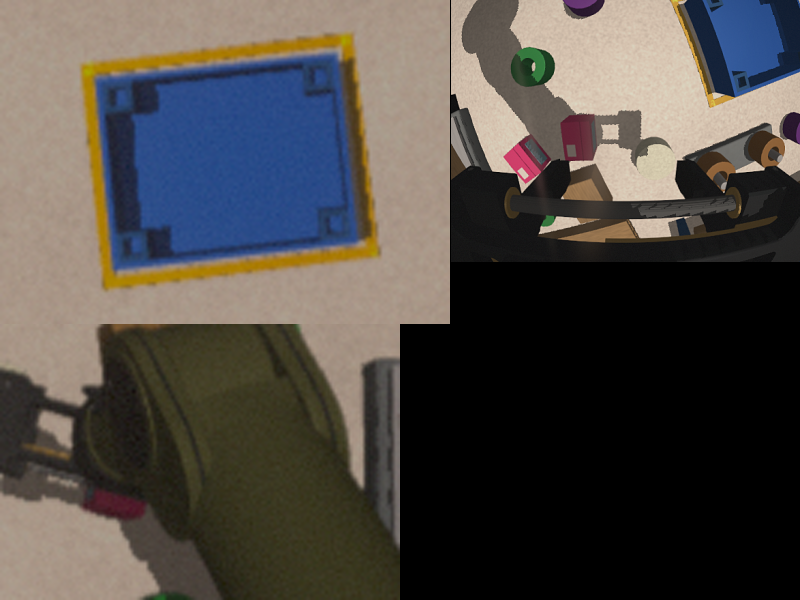

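Run:
```python
from h import *
c=bot.capture("top");w=bot.capture("wrist")
g=lambda u,v,z:ray(c,(u+.5)/3-.5+147,(v+.5)/3-.5+166,z)
q=np.array([g(93,75,72),g(345,48,72),g(364,247,72),g(113,270,72)]);print(q.mean(0),[np.degrees(np.arctan2(*(q[i]-q[j])[::-1])).round(1) for i,j in((0,3),(1,2),(0,1),(3,2))])
o=np.array([g(96,77,0),g(343,48,0),g(368,240,0),g(118,272,0)]);print("outline",o.mean(0))
im=w["frame"][:,:,::-1].copy()
for (x,y,a) in((565,-328,162),(575,-441,16.4)):
    r=np.radians(a);X=np.array([np.cos(r),np.sin(r)]);Y=np.array([-X[1],X[0]])
    for z in (0,56):
        P=[proj(w,[*(np.array([x,y])+sx*32*X+sy*23*Y),z],True) for sx,sy in((1,1),(1,-1),(-1,-1),(-1,1))]
        cv2.polylines(im,[np.int32(np.array(P)*16)],True,(0,255,0),1,cv2.LINE_AA,4)
cv2.imwrite("pics/d1.png",cv2.resize(im[130:310,50:290],(800,600),interpolation=cv2.INTER_CUBIC))
```

```text
[471.68431043  20.39176374] [np.float64(5.0), np.float64(3.7), np.float64(94.6), np.float64(93.5)]
outline [473.38501733  21.68404369]
```

View pics/d1.png

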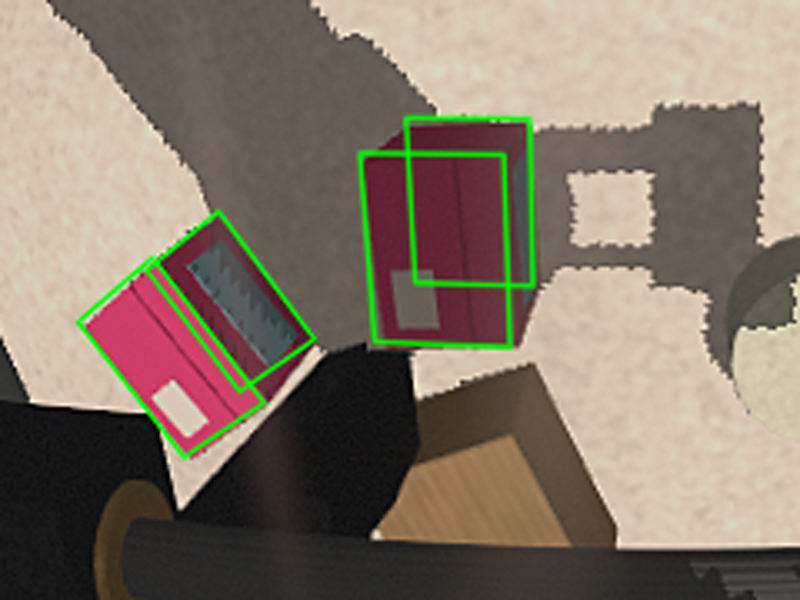

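The predicted outlines match both cartons. Grasp carton 0.

Run:
```python
from h import *
st();rel(565,-328,110,72.5);rel(565,-328,20,72.5)
```

```text
8.72 [ 564.2 -248.9  200.5] yaw 73.2 F [ 0.4  0.8 -0.3] w 88.1 gf 0.0
shift [-0.0486, -0.1509, 0.1806] turn [-0.0001, -0.0013, 0.002] deg [-0.  -0.5  0.7] rows 2.9
shift [-0.0501, -0.1508, 0.3606] turn [-0.0001, -0.0013, 0.002] deg [-0.  -0.5  0.7] rows 4.7
```

```bash
python3 -m handwheel '[-0.05,-0.151,0.1,0,-0.0013,0.002,1,-0.05,-0.151,0.12,0,-0.0013,0.002,1,-0.05,-0.151,0.18,0,-0.0013,0.002,1,-0.05,-0.151,0.25,0,-0.0013,0.002,1,-0.05,-0.151,0.3,0,-0.0013,0.002,1,-0.05,-0.151,0.36,0,-0.0013,0.002,1,-0.05,-0.151,0.36,0,-0.0013,0.002,1,-0.05,-0.151,0.36,0,-0.0013,0.002,1,-0.05,-0.151,0.36,0,-0.0013,0.002,0.3,-0.05,-0.151,0.36,0,-0.0013,0.002,0.3,-0.05,-0.151,0.36,0,-0.0013,0.002,0.3,-0.05,-0.151,0.36,0,-0.0013,0.002,0.3]' 15
python3 - <<'E'
from h import *
st()
E
```

```text
time_s: 9.72
tool_pos: [565.5, -331.1, 22.3]
ee_rot: [0.154, 0.988, -0.001, 0.002]
ft_force: [-0.5, 0.6, -0.7]
grip_width: 0.72
grip_force: 0.0
9.72 [ 565.5 -331.1   22.3] yaw 72.3 F [-0.5  0.6 -0.7] w 63.4 gf 0.0
```

```bash
python3 -m handwheel '[0,0,0,0,0,0,0.3,0,0,0,0,0,0,0.3,0,0,0,0,0,0,0.3,0,0,0,0,0,0,0.3,0,0,0,0,0,0,0.3,0,0,0,0,0,0,0.3]' 15
python3 - <<'E'
from h import *
st()
a=np.radians(4.6);X=np.array([np.cos(a),np.sin(a)]);Y=np.array([-X[1],X[0]])
p=np.array([471.7,20.7])-45*Y;print(p);rel(*p,200,4.6)
E
```

```text
time_s: 10.22
tool_pos: [565.6, -329.9, 21.3]
ee_rot: [0.154, 0.988, -0.0, 0.001]
ft_force: [0.2, 2.3, 5.7]
grip_width: 0.524
grip_force: 14.9
10.22 [ 565.6 -329.9   21.3] yaw 72.3 F [0.2 2.3 5.7] w 46.1 gf 14.9
[475.30895159 -24.15504953]
shift [0.3569, 0.5277, -0.3582] turn [0.0002, 0.0003, 0.1881] deg [ 0.1  0.1 67.7] rows 9.5
```

```bash
python3 -m handwheel '[0,0,-0.07,0,0,0,0.3,0,0,-0.15,0,0,0,0.3,0,0,-0.23,0,0,0,0.3,0.03,0.04,-0.3,0,0,0.02,0.3,0.07,0.1,-0.33,0,0,0.04,0.3,0.12,0.17,-0.35,0,0,0.06,0.3,0.17,0.24,-0.358,0,0,0.08,0.3,0.21,0.31,-0.358,0,0,0.1,0.3,0.25,0.37,-0.358,0,0,0.12,0.3,0.29,0.43,-0.358,0,0,0.14,0.3,0.33,0.49,-0.358,0,0,0.16,0.3,0.3569,0.5277,-0.358,0,0,0.18,0.3]' 15
python3 - <<'E'
from h import *
st();rel(475.3,-24.2,200,4.6)
rel(475.3,-24.2,27,4.6)
E
```

```text
time_s: 11.22
tool_pos: [473.3, -21.7, 199.0]
ee_rot: [0.658, 0.753, -0.001, 0.0]
ft_force: [-0.0, 0.7, -1.0]
grip_width: 0.523
grip_force: 14.9
11.22 [473.3 -21.7 199. ] yaw 7.6 F [-0.   0.7 -1. ] w 46.0 gf 14.9
shift [-0.0055, 0.0034, -0.002] turn [-0.0001, 0.0001, 0.0085] deg [-0.  0.  3.] rows 0.4
shift [-0.0052, 0.0037, 0.344] turn [-0.0001, 0.0001, 0.0085] deg [-0.  0.  3.] rows 4.1
```

```bash
python3 -m handwheel '[-0.0052,0.0037,0.05,0,0,0.0085,0.3,-0.0052,0.0037,0.12,0,0,0.0085,0.3,-0.0052,0.0037,0.19,0,0,0.0085,0.3,-0.0052,0.0037,0.26,0,0,0.0085,0.3,-0.0052,0.0037,0.31,0,0,0.0085,0.3,-0.0052,0.0037,0.335,0,0,0.0085,0.3,-0.0052,0.0037,0.34,0,0,0.0085,0.3,-0.0052,0.0037,0.34,0,0,0.0085,0.3,-0.0052,0.0037,0.34,0,0,0.0085,0.3]' 15
python3 - <<'E'
from h import *
st();rel(475.3,-24.2,25.5,4.6)
E
```

```text
time_s: 11.97
tool_pos: [477.3, -27.6, 29.5]
ee_rot: [0.677, 0.736, -0.0, 0.001]
ft_force: [-0.7, -0.3, -1.7]
grip_width: 0.521
grip_force: 14.9
11.97 [477.3 -27.6  29.5] yaw 4.8 F [-0.7 -0.3 -1.7] w 45.8 gf 14.9
shift [0.0072, -0.0035, 0.008] turn [0.0001, 0.0003, 0.0004] deg [0.  0.1 0.2] rows 0.1
```

```bash
python3 -m handwheel '[0,0,0.004,0,0,0,0.3,0,0,0.007,0,0,0,0.3,0,0,0.007,0,0,0,0.3,0,0,0.007,0,0,0,0.85,0,0,0.007,0,0,0,0.85,0,0,0.007,0,0,0,0.85,0,0,0.007,0,0,0,0.85,0,0,-0.06,0,0,0,0.85,0,0,-0.14,0,0,0,0.85,0,0,-0.22,0,0,0,0.85,0,0,-0.3,0,0,0,1,0,0,-0.34,0,0,0,1]' 15
python3 - <<'E'
from h import *
st();print(bot.observe()['joint_positions'].round(2));rel(575,-441,180,107.5)
E
```

```text
time_s: 12.97
tool_pos: [478.2, -26.9, 203.1]
ee_rot: [0.677, 0.736, 0.001, 0.002]
ft_force: [0.8, -0.3, -0.2]
grip_width: 0.973
grip_force: 0.0
12.97 [478.2 -26.9 203.1] yaw 4.8 F [ 0.8 -0.3 -0.2] w 85.6 gf 0.0
[ 0.26  0.59 -0.47  2.03  0.45  0.62 -0.43]
shift [-0.8413, 0.124, 0.0483] turn [0.0009, -0.0003, 0.2146] deg [ 0.3 -0.1 77.3] rows 10.8
```

```bash
python3 -m handwheel '[-0.8413,0.124,0.048,0,0,0.2146,1,-0.8413,0.124,0.048,0,0,0.2146,1,-0.8413,0.124,0.048,0,0,0.2146,1,-0.8413,0.124,0.048,0,0,0.2146,1,-0.8413,0.124,0.048,0,0,0.2146,1,-0.8413,0.124,0.048,0,0,0.2146,1,-0.8413,0.124,0.048,0,0,0.2146,1,-0.8413,0.124,0.048,0,0,0.2146,1,-0.8413,0.124,0.048,0,0,0.2146,1,-0.8413,0.124,0.048,0,0,0.2146,1,-0.8413,0.124,0.048,0,0,0.2146,1,-0.8413,0.124,0.048,0,0,0.2146,1]'
python3 - <<'E'
from h import *
st();rel(575,-441,20,107.5)
c=bot.capture("top");w=bot.capture("wrist")
canvas=np.zeros((600,800,3),np.uint8)
canvas[:324,:450]=cv2.resize(c["frame"][166:274,147:297],(450,324),interpolation=cv2.INTER_CUBIC)
im=w["frame"].copy()
for (x,y,a) in((575,-441,16.4),):
    r=np.radians(a);X=np.array([np.cos(r),np.sin(r)]);Y=np.array([-X[1],X[0]])
    for z in (0,56):
        P=[proj(w,[*(np.array([x,y])+sx*32*X+sy*23*Y),z],True) for sx,sy in((1,1),(1,-1),(-1,-1),(-1,1))]
        cv2.polylines(im,[np.int32(np.array(P)*16)],True,(0,255,0),1,cv2.LINE_AA,4)
canvas[324:,:368]=cv2.resize(im,(368,276),interpolation=cv2.INTER_AREA)
canvas[:,451:]=cv2.resize(im[150:370,130:258],(349,600),interpolation=cv2.INTER_CUBIC)
cv2.imwrite("pics/e1.png",canvas[:,:,::-1])
E
```

```text
time_s: 13.97
tool_pos: [572.1, -445.8, 174.6]
ee_rot: [0.989, 0.148, -0.001, 0.002]
ft_force: [-1.2, 0.6, -0.3]
grip_width: 0.996
grip_force: 0.0
13.97 [ 572.1 -445.8  174.6] yaw -73.0 F [-1.2  0.6 -0.3] w 87.7 gf 0.0
shift [0.009, -0.0087, 0.3092] turn [0.0007, 0.0004, -0.0013] deg [ 0.2  0.1 -0.5] rows 3.7
```

View pics/e1.png

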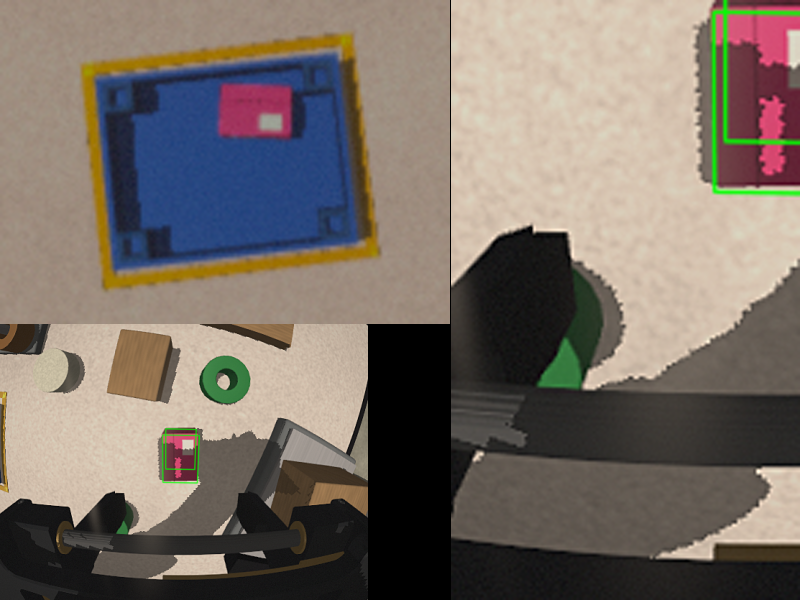

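Carton 0 has been nudged toward +x in the tray, at (255,111) in the composite, but it is upright and fine. Carton 1 is as predicted. The box on the scale is close by on the -y side, so I'll grasp carton 1 lengthwise (yaw 16.4) for clearance.

Run:
```python
from h import *
rel(575,-441,150,16.4);print(bot.observe()['joint_positions'].round(2))
w=bot.capture("wrist");print("box",ray(w,382,238,45,True),ray(w,382,238,100,True),ray(w,403,189,150,True))
c=bot.capture("top");print("carton0",ray(c,(255.5)/3-.5+147,(111.5)/3-.5+166,60))
```

```text
shift [0.0024, 0.0028, 0.0502] turn [-0.0001, 0.0, -0.2465] deg [ -0.    0.  -88.7] rows 12.4
[ 0.65  0.9  -0.13  1.28  0.13  0.97 -0.77]
box [ 562.74516246 -594.23832053] [ 579.87736791 -558.80188743] [ 631.83113632 -525.8401348 ]
carton0 [514.28494516  -3.10628173]
```

```bash
python3 -m handwheel '[0.002,0.003,0.03,0,0,-0.2465,1,0.002,0.003,0.03,0,0,-0.2465,1,0.002,0.003,0.03,0,0,-0.2465,1,0.002,0.003,0.03,0,0,-0.2465,1,0.002,0.003,0.03,0,0,-0.2465,1,0.002,0.003,0.03,0,0,-0.2465,1,0.002,0.003,0.03,0,0,-0.2465,1,0.002,0.003,0.03,0,0,-0.2465,1,0.002,0.003,0.03,0,0,-0.2465,1,0.002,0.003,0.03,0,0,-0.2465,1,0.002,0.003,0.03,0,0,-0.2465,1,0.002,0.003,0.03,0,0,-0.2465,1]'
python3 - <<'E'
from h import *
st();rel(575,-441,20,16.4)
E
```

```text
time_s: 15.17
tool_pos: [575.6, -440.3, 161.5]
ee_rot: [0.615, 0.788, -0.0, 0.001]
ft_force: [0.1, 0.4, -0.7]
grip_width: 0.998
grip_force: 0.0
15.17 [ 575.6 -440.3  161.5] yaw 14.1 F [ 0.1  0.4 -0.7] w 87.8 gf 0.0
shift [-0.0006, -0.0017, 0.2831] turn [0.0001, 0.0002, -0.0065] deg [ 0.   0.1 -2.3] rows 3.4
```

```bash
python3 -m handwheel '[0,-0.001,0.01,0,0,-0.006,1,0,-0.001,0.01,0,0,-0.006,1,0,-0.001,0.08,0,0,-0.006,1,0,-0.001,0.15,0,0,-0.006,1,0,-0.001,0.22,0,0,-0.006,1,0,-0.001,0.27,0,0,-0.006,1,0,-0.001,0.283,0,0,-0.006,1,0,-0.001,0.283,0,0,-0.006,1,0,-0.001,0.283,0,0,-0.006,0.5,0,-0.001,0.283,0,0,-0.006,0.5,0,-0.001,0.283,0,0,-0.006,0.5,0,-0.001,0.283,0,0,-0.006,0.5]' 15;  python3 -m handwheel '[0,0,0,0,0,0,0.5,0,0,0,0,0,0,0.5,0,0,0,0,0,0,0.5,0,0,0,0,0,0,0.5]' 15;python3 - <<'E'
from h import *
st()
a=np.radians(4.6);X=np.array([np.cos(a),np.sin(a)]);Y=np.array([-X[1],X[0]])
p=np.array([471.7,20.7])+48*Y;print(p);rel(*p,200,4.6)
E
```

```text
time_s: 16.17
tool_pos: [576.1, -443.4, 21.5]
ee_rot: [0.605, 0.796, -0.0, 0.003]
ft_force: [-1.6, -0.1, 6.8]
grip_width: 0.73
grip_force: 14.9
time_s: 16.5
tool_pos: [576.2, -443.3, 21.4]
ee_rot: [0.605, 0.797, -0.0, 0.002]
ft_force: [-0.5, 0.3, 6.1]
grip_width: 0.731
grip_force: 14.9
16.5 [ 576.2 -443.3   21.4] yaw 15.6 F [-0.5  0.3  6.1] w 64.3 gf 14.9
[467.85045163  68.54538617]
shift [1.0428, 0.0676, -0.3613] turn [0.0005, 0.0006, 0.0306] deg [ 0.2  0.2 11. ] rows 13.3
```

```bash
python3 -m handwheel '[0,0,-0.07,0,0,0,0.5,0,0,-0.15,0,0,0,0.5,0,0,-0.23,0,0,0,0.5,0.05,0.003,-0.3,0,0,0.005,0.5,0.12,0.008,-0.33,0,0,0.01,0.5,0.2,0.013,-0.36,0,0,0.015,0.5,0.28,0.018,-0.36,0,0,0.02,0.5,0.36,0.023,-0.36,0,0,0.025,0.5,0.44,0.028,-0.36,0,0,0.03,0.5,0.52,0.034,-0.36,0,0,0.03,0.5,0.6,0.04,-0.36,0,0,0.03,0.5,0.68,0.045,-0.36,0,0,0.03,0.5]' 15
python3 - <<'E'
from h import *
st();rel(467.9,68.5,200,4.6)
E
```

```text
time_s: 17.5
tool_pos: [504.0, -107.4, 199.1]
ee_rot: [0.677, 0.736, -0.0, 0.001]
ft_force: [1.2, 0.3, -1.2]
grip_width: 0.732
grip_force: 14.9
17.5 [ 504.  -107.4  199.1] yaw 4.8 F [ 1.2  0.3 -1.2] w 64.4 gf 14.9
shift [0.3565, -0.0426, -0.0025] turn [0.0001, 0.0003, 0.0005] deg [0.  0.1 0.2] rows 4.3
```

```bash
python3 -m handwheel '[0.07,-0.008,0,0,0,0,0.5,0.15,-0.018,0,0,0,0,0.5,0.23,-0.027,0,0,0,0,0.5,0.3,-0.036,0,0,0,0,0.5,0.34,-0.04,0,0,0,0,0.5,0.35,-0.041,0,0,0,0,0.5,0.35,-0.041,0,0,0,0,0.5,0.35,-0.041,0,0,0,0,0.5]' 15
python3 - <<'E'
from h import *
st();rel(467.9,68.5,29.5,4.6)
c=bot.capture("top");crop("",147,166,297,274,4,"f1.png",c["frame"])
E
```

```text
time_s: 18.17
tool_pos: [469.8, 62.5, 198.4]
ee_rot: [0.677, 0.736, -0.001, 0.001]
ft_force: [-0.5, 0.8, -1.5]
grip_width: 0.73
grip_force: 14.9
18.17 [469.8  62.5 198.4] yaw 4.8 F [-0.5  0.8 -1.5] w 64.3 gf 14.9
shift [0.0133, -0.0029, 0.3378] turn [0.0, 0.0005, 0.0004] deg [0.  0.2 0.2] rows 4.1
```

```bash
python3 -m handwheel '[0.012,-0.003,0.05,0,0,0,0.5,0.012,-0.003,0.12,0,0,0,0.5,0.012,-0.003,0.19,0,0,0,0.5,0.012,-0.003,0.26,0,0,0,0.5,0.012,-0.003,0.31,0,0,0,0.5,0.012,-0.003,0.33,0,0,0,0.5,0.012,-0.003,0.337,0,0,0,0.5,0.012,-0.003,0.337,0,0,0,0.5,0.012,-0.003,0.337,0,0,0,0.5]' 15
python3 - <<'E'
from h import *
st();rel(467.9,68.5,25.5,4.6)
E
```

```text
time_s: 18.97
tool_pos: [468.5, 68.3, 30.3]
ee_rot: [0.677, 0.736, -0.0, 0.001]
ft_force: [-0.1, -0.2, -1.8]
grip_width: 0.73
grip_force: 14.9
18.97 [468.5  68.3  30.3] yaw 4.7 F [-0.1 -0.2 -1.8] w 64.3 gf 14.9
shift [0.0004, -0.0011, 0.0096] turn [0.0002, 0.0003, 0.0003] deg [0.1 0.1 0.1] rows 0.1
```

```bash
python3 -m handwheel '[0,0,0.005,0,0,0,0.5,0,0,0.009,0,0,0,0.5,0,0,0.009,0,0,0,0.5,0,0,0.009,0,0,0,1,0,0,0.009,0,0,0,1,0,0,0.009,0,0,0,1,0,0,0.009,0,0,0,1,0,0,-0.05,0,0,0,1,0,0,-0.13,0,0,0,1,0,0,-0.21,0,0,0,1,0,0,-0.29,0,0,0,1,0,0,-0.34,0,0,0,1]' 15
python3 - <<'E'
from h import *
st();print(bot.observe()['joint_positions'].round(2));rel(488.5,367.5,200,83)
E
```

```text
time_s: 19.97
tool_pos: [468.3, 69.9, 203.4]
ee_rot: [0.677, 0.736, 0.001, 0.002]
ft_force: [0.9, 0.6, -1.0]
grip_width: 1.003
grip_force: 0.0
19.97 [468.3  69.9 203.4] yaw 4.8 F [ 0.9  0.6 -1. ] w 88.2 gf 0.0
[ 0.05  0.58 -0.46  2.04  0.44  0.61 -0.63]
shift [0.5897, 0.0902, 0.0065] turn [0.0004, 0.0005, -0.2172] deg [  0.1   0.2 -78.2] rows 10.9
```

```bash
python3 -m handwheel '[0.06,0.009,0,0,0,-0.2172,1,0.12,0.02,0,0,0,-0.2172,1,0.2,0.03,0,0,0,-0.2172,1,0.28,0.04,0,0,0,-0.2172,1,0.36,0.05,0,0,0,-0.2172,1,0.44,0.07,0,0,0,-0.2172,1,0.51,0.08,0,0,0,-0.2172,1,0.56,0.09,0,0,0,-0.2172,1,0.59,0.09,0,0,0,-0.2172,1,0.59,0.09,0,0,0,-0.2172,1,0.59,0.09,0,0,0,-0.2172,1,0.59,0.09,0,0,0,-0.2172,1]'
python3 - <<'E'
from h import *
st();rel(488.5,367.5,200,83);rel(488.5,367.5,82,83)
w=bot.capture("wrist");im=w["frame"].copy()
a=np.radians(-6.8);X=np.array([np.cos(a),np.sin(a)]);Y=np.array([-X[1],X[0]]);C=np.array([488.5,367.5])
for z,hx,hy in((102,79,8),(59,85,108)):
    P=[proj(w,[*(C+sx*hx*X+sy*hy*Y),z],True) for sx,sy in((1,1),(1,-1),(-1,-1),(-1,1))]
    cv2.polylines(im,[np.int32(np.array(P)*16)],True,(0,255,0),1,cv2.LINE_AA,4)
c=bot.capture("top")
canvas=np.zeros((600,800,3),np.uint8)
canvas[:384,:512]=im
canvas[:324,513:]=cv2.resize(c["frame"][166:274,177:273],(287,324),interpolation=cv2.INTER_CUBIC)
cv2.imwrite("pics/g1.png",canvas[:390,:,::-1])
E
```

```text
time_s: 20.97
tool_pos: [487.5, 367.1, 198.7]
ee_rot: [0.059, 0.998, -0.001, -0.0]
ft_force: [0.6, 0.1, 0.4]
grip_width: 0.999
grip_force: 0.0
20.97 [487.5 367.1 198.7] yaw 83.2 F [0.6 0.1 0.4] w 87.9 gf 0.0
shift [-0.0019, 0.0009, -0.0025] turn [-0.0004, -0.0001, 0.0005] deg [-0.1 -0.   0.2] rows 0.0
shift [-0.002, 0.0015, 0.2335] turn [-0.0004, -0.0001, 0.0005] deg [-0.1 -0.   0.2] rows 2.8
```

View pics/g1.png

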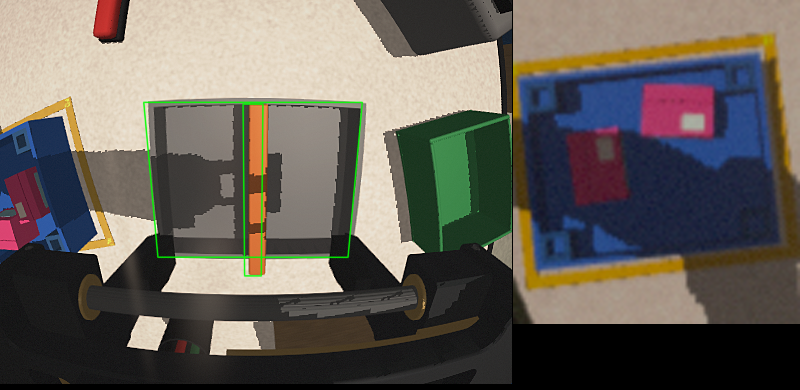

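Both cartons stand upright in the blue tray, at (677,112) and (598,167) in the composite. The handle bar sits about 3 mm further in +y than predicted. Grasp it.

```bash
python3 - <<'E'
from h import *
rel(489,370,75,83.2)
E
python3 -m handwheel '[-0.0025,0.006,0.07,0,0,0,1,-0.0025,0.006,0.14,0,0,0,1,-0.0025,0.006,0.2,0,0,0,1,-0.0025,0.006,0.24,0,0,0,1,-0.0025,0.006,0.247,0,0,0,1,-0.0025,0.006,0.247,0,0,0,1,-0.0025,0.006,0.247,0,0,0,0,-0.0025,0.006,0.247,0,0,0,0,-0.0025,0.006,0.247,0,0,0,0,-0.0025,0.006,0.247,0,0,0,0,-0.0025,0.006,0.247,0,0,0,0,-0.0025,0.006,0.247,0,0,0,0]' 50;  python3 -m handwheel '[0,0,0,0,0,0,0,0,0,0,0,0,0,0,0,0,0,0,0,0,0,0,0,0,0,0,0,0,0,0,0,0,0,0,0,0,0,0,0,0,0,0,0,0,0,0,0,0,0]' 50
python3 - <<'E'
from h import *
st()
E
```

```text
shift [-0.0016, 0.0072, 0.2481] turn [-0.0004, 0.0, -0.0011] deg [-0.1  0.  -0.4] rows 3.0
time_s: 22.07
tool_pos: [489.7, 370.1, 76.4]
ee_rot: [0.061, 0.998, -0.001, 0.001]
ft_force: [1.0, -0.2, -0.4]
grip_width: 0.575
grip_force: 0.0
time_s: 22.65
tool_pos: [489.5, 370.4, 75.9]
ee_rot: [0.061, 0.998, -0.0, 0.0]
ft_force: [0.2, 0.9, -0.7]
grip_width: 0.172
grip_force: 50.0
22.65 [489.5 370.4  75.9] yaw 83.0 F [ 0.2  0.9 -0.7] w 15.1 gf 50.0
```

```bash
python3 -m handwheel '[0,0,-0.01,0,0,0,0,0,0,-0.03,0,0,0,0,0,0,-0.06,0,0,0,0,0,0,-0.1,0,0,0,0,0,0,-0.15,0,0,0,0,0,0,-0.2,0,0,0,0,0,0,-0.25,0,0,0,0,0,0,-0.28,0,0,0,0,0,0,-0.3,0,0,0,0,0,0,-0.3,0,0,0,0]' 50
python3 - <<'E'
from h import *
st()
c=bot.capture("top");f=c["frame"]
big=cv2.resize(f,None,fx=8,fy=8,interpolation=cv2.INTER_CUBIC)
hsv=cv2.cvtColor(big,cv2.COLOR_RGB2HSV)
m=cv2.inRange(hsv,(100,110,25),(125,255,255));m[:150*8]=0;m[280*8:]=0;m[:,:140*8]=0;m[:,310*8:]=0
cn=max(cv2.findContours(m,0,1)[0],key=cv2.contourArea)
r=cv2.minAreaRect(cn);b=cv2.boxPoints(r);b=(b+.5)/8-.5
q=np.array([ray(c,u,v,72) for u,v in b]);d=np.roll(q,-1,0)-q
print("px",b.round(1).tolist(),"c",q.mean(0).round(1),np.linalg.norm(d,axis=1).round(1),np.degrees(np.arctan2(d[:,1],d[:,0])).round(1))
rel(472.7,23.4,215,94.6)
E
```

```text
time_s: 23.48
tool_pos: [489.9, 371.2, 228.9]
ee_rot: [0.061, 0.998, 0.001, 0.002]
ft_force: [1.1, 0.1, -4.7]
grip_width: 0.17
grip_force: 50.0
23.48 [489.9 371.2 228.9] yaw 83.0 F [ 1.1  0.1 -4.7] w 15.0 gf 50.0
px [[178.0, 192.0], [259.29998779296875, 183.5], [265.8999938964844, 247.0], [184.60000610351562, 255.39999389648438]] c [470.5  23. ] [216.6 168.6 214.2 167.7] [ -85.6 -175.8   94.1    5. ]
shift [-0.051, -0.6928, 0.0247] turn [-0.0001, 0.0003, -0.0322] deg [ -0.    0.1 -11.6] rows 8.3
```

```bash
python3 -m handwheel '[-0.003,-0.04,0,0,0,-0.002,0,-0.007,-0.1,0,0,0,-0.005,0,-0.012,-0.16,0,0,0,-0.008,0,-0.017,-0.23,0,0,0,-0.011,0,-0.022,-0.3,0,0,0,-0.014,0,-0.027,-0.37,0,0,0,-0.017,0,-0.032,-0.44,0,0,0,-0.02,0,-0.037,-0.51,0,0,0,-0.023,0,-0.042,-0.57,0,0,0,-0.026,0,-0.047,-0.63,0.005,0,0,-0.029,0,-0.05,-0.67,0.01,0,0,-0.031,0,-0.051,-0.69,0.01,0,0,-0.032,0]' 50;  python3 -m handwheel '[0,0,0,0,0,0,0,0,0,0,0,0,0,0,0,0,0,0,0,0,0,0,0,0,0,0,0,0]' 50
python3 - <<'E'
from h import *
st();rel(472.7,23.4,166,94.6)
E
```

```text
time_s: 24.53
tool_pos: [471.0, 20.1, 219.6]
ee_rot: [-0.038, 0.999, -0.003, -0.002]
ft_force: [-0.0, -0.3, -4.5]
grip_width: 0.177
grip_force: 50.0
time_s: 24.87
tool_pos: [473.0, 26.9, 221.8]
ee_rot: [-0.041, 0.999, -0.0, 0.001]
ft_force: [-0.7, 0.3, -4.7]
grip_width: 0.173
grip_force: 50.0
24.87 [473.   26.9 221.8] yaw 94.7 F [-0.7  0.3 -4.7] w 15.2 gf 50.0
shift [0.0013, -0.0069, 0.1115] turn [-0.0, 0.0002, 0.0002] deg [-0.   0.1  0.1] rows 1.3
```

```bash
python3 -m handwheel '[0.001,-0.007,0.02,0,0,0,0,0.001,-0.007,0.05,0,0,0,0,0.001,-0.007,0.08,0,0,0,0,0.001,-0.007,0.1,0,0,0,0,0.001,-0.007,0.117,0,0,0,0,0.001,-0.007,0.117,0,0,0,0,0.001,-0.007,0.117,0,0,0,0,0.001,-0.007,0.117,0,0,0,0,0.001,-0.007,0.117,0,0,0,0]' 50
python3 - <<'E'
from h import *
st()
c=bot.capture("top");s=bot.capture("scene")
np.savez("hov.npz",top=c["frame"],scene=s["frame"])
p=[proj(s,[470+dx,23+dy,86]) for dx in(-110,110) for dy in(-130,130)];print(np.round(p))
canvas=np.zeros((600,800,3),np.uint8)
x0,y0=170,145
canvas[:,:400]=cv2.resize(c["frame"][165:285,175:275][:, :],(400,480),interpolation=cv2.INTER_CUBIC)[:0] if 0 else 0
a=cv2.resize(c["frame"][170:270,165:281],(348,300),interpolation=cv2.INTER_CUBIC)
canvas[:300,452:]=a
b=cv2.resize(s["frame"][140:260,170:320],(450,360),interpolation=cv2.INTER_CUBIC)
canvas[:360,:450]=b
w=bot.capture("wrist")["frame"];canvas[304:565,452:]=cv2.resize(w,(348,261),interpolation=cv2.INTER_AREA)
cv2.imwrite("pics/h1.png",canvas[:,:,::-1])
E
```

```text
time_s: 25.62
tool_pos: [473.0, 21.3, 163.5]
ee_rot: [-0.039, 0.999, -0.001, 0.001]
ft_force: [0.7, 0.1, -4.6]
grip_width: 0.173
grip_force: 50.0
25.62 [473.   21.3 163.5] yaw 94.5 F [ 0.7  0.1 -4.6] w 15.2 gf 50.0
[[200. 160.]
 [281. 134.]
 [232. 211.]
 [319. 179.]]
```

View pics/h1.png

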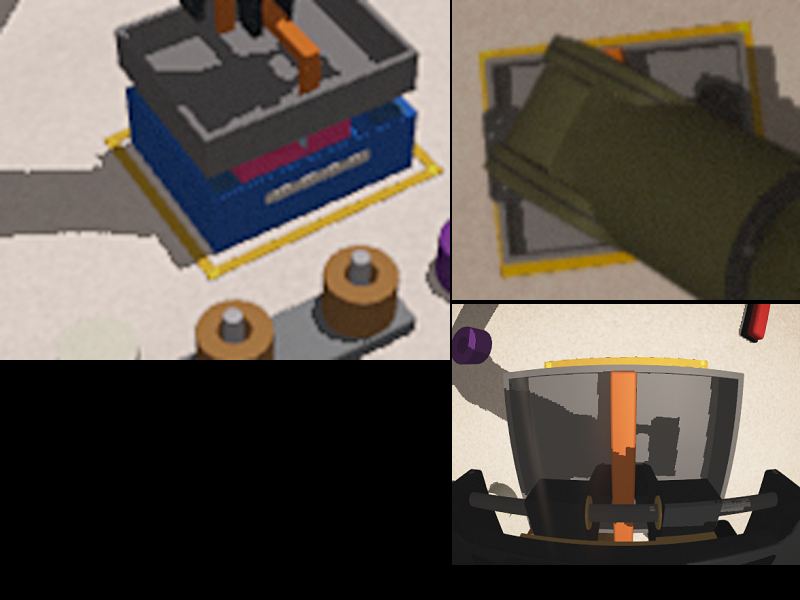

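Run:
```python
from h import *
s=bot.capture("scene")
a=np.radians(4.6);X=np.array([np.cos(a),np.sin(a)]);Y=np.array([-X[1],X[0]])
def ctr(u,v,z,sx,sy):
    p=ray(s,(u+.5)/3-.5+170,(v+.5)/3-.5+140,z)
    return (p-sx*85*X-sy*108*Y).round(1)
print("blue R",ctr(414,112,72,1,1),"L",ctr(130,92,72,-1,-1),"nearbot",ctr(216,252,0,1,-1),"Rbot",ctr(411,172,0,1,1))
for h in(45,49): print("grey rim R",ctr(415,55,101.6+h,1,1),"L",ctr(118,37,101.6+h,-1,-1),"near",ctr(205,140,101.6+h,1,-1))
print("bottom R",ctr(412,93,101.6,1,1),"near",ctr(213,178,101.6,1,-1))
# refine: automatic chamfer-free fit by maximising gradient along projected edges
g=cv2.GaussianBlur(cv2.cvtColor(s["frame"],cv2.COLOR_RGB2GRAY).astype(np.float32),(0,0),.8)
gx=cv2.Sobel(g,cv2.CV_32F,1,0);gy=cv2.Sobel(g,cv2.CV_32F,0,1);mag=np.hypot(gx,gy)
def score(cx,cy,z,edges):
    t=0
    for (A,B) in edges:
        for k in np.linspace(.05,.95,40):
            l=np.array(A)*(1-k)+np.array(B)*k
            P=np.array([cx,cy])+l[0]*X+l[1]*Y
            u,v=proj(s,[*P,z+l[2]]);t+=cv2.getRectSubPix(mag,(1,1),(float(u),float(v)))[0,0]
    return t/len(edges)
def fit(n,c0,z,edges):
    best=max(((score(c0[0]+dx,c0[1]+dy,z,edges),c0[0]+dx,c0[1]+dy) for dx in np.arange(-8,8.1,1) for dy in np.arange(-8,8.1,1)));print(n,best)
# outer silhouettes
for h in (45,49):
  fit(f"grey{h}",(473,23),101.6,[((85,108,h),(85,108,0)),((85,-108,0),(85,108,0)),((85,-108,h),(85,-108,0)),((85,-108,h),(85,108,h)),((-85,-108,h),(-85,-108,10)),((-85,-108,0),(85,-108,0))])
fit("blue",(473,23),0,[((85,-108,0),(85,108,0)),((85,-108,0),(85,-108,55)),((85,108,0),(85,108,70)),((-85,-108,0),(85,-108,0)),((-85,-108,20),(-85,-108,70))])
```

```text
blue R [470.1  22.7] L [479.6  28. ] nearbot [468.3  27.6] Rbot [477.1  21.1]
grey rim R [473.4  15.7] L [485.2  20.1] near [470.4  21.5]
grey rim R [477.2  13.1] L [489.8  18.6] near [474.2  19.9]
bottom R [473.9  16. ] near [473.  26.]
grey45 (np.float32(7876.736), np.float64(471.0), np.float64(21.0))
grey49 (np.float32(7378.756), np.float64(474.0), np.float64(20.0))
blue (np.float32(13555.849), np.float64(471.0), np.float64(26.0))
```

```bash
python3 -m handwheel '[0,0.008,0.005,0,0,0,0,0,0.008,0.012,0,0,0,0,0,0.008,0.02,0,0,0,0,0,0.008,0.026,0,0,0,0,0,0.008,0.03,0,0,0,0,0,0.008,0.034,0,0,0,0,0,0.008,0.036,0,0,0,0,0,0.008,0.038,0,0,0,0,0,0.008,0.04,0,0,0,0,0,0.008,0.04,0,0,0,0]' 50
python3 - <<'E'
from h import *
st();print(bot.observe()["torque"].round(2))
E
```

```text
time_s: 26.65
tool_pos: [472.2, 25.0, 142.8]
ee_rot: [-0.039, 0.999, -0.001, 0.0]
ft_force: [-1.0, 0.1, -4.2]
grip_width: 0.172
grip_force: 50.0
26.65 [472.2  25.  142.8] yaw 94.5 F [-1.   0.1 -4.2] w 15.2 gf 50.0
[ 0.08 -0.13  0.  ]
```

Lug tips are 5 mm into the sockets with no contact force. Continuing gently.

```bash
python3 -m handwheel '[0,0,0.003,0,0,0,0,0,0,0.006,0,0,0,0,0,0,0.009,0,0,0,0,0,0,0.012,0,0,0,0,0,0,0.015,0,0,0,0,0,0,0.017,0,0,0,0,0,0,0.018,0,0,0,0,0,0,0.018,0,0,0,0,0,0,0.018,0,0,0,0]' 50
python3 - <<'E'
from h import *
st();print(bot.observe()["torque"].round(2))
E
```

```text
time_s: 27.4
tool_pos: [472.2, 25.0, 133.9]
ee_rot: [-0.039, 0.999, -0.001, 0.0]
ft_force: [-0.7, 0.2, -5.7]
grip_width: 0.172
grip_force: 50.0
27.4 [472.2  25.  133.9] yaw 94.5 F [-0.7  0.2 -5.7] w 15.2 gf 50.0
[ 0.04 -0.16  0.01]
```

```bash
python3 -m handwheel '[0,0,0.001,0,0,0,0,0,0,0.002,0,0,0,0,0,0,0.003,0,0,0,0,0,0,0.003,0,0,0,0,0,0,0.003,0,0,0,0]' 50
python3 - <<'E'
from h import *
st()
E
```

```text
time_s: 27.82
tool_pos: [472.3, 25.0, 133.8]
ee_rot: [-0.04, 0.999, -0.001, 0.001]
ft_force: [-3.3, -1.9, 11.8]
grip_width: 0.171
grip_force: 50.0
27.82 [472.3  25.  133.8] yaw 94.5 F [-3.3 -1.9 11.8] w 15.0 gf 50.0
```

Seated, with the load reversing to +12 N. Release and go for roll 0.

```bash
python3 -m handwheel '[0,0,-0.002,0,0,0,0.6,0,0,-0.002,0,0,0,0.6,0,0,-0.002,0,0,0,0.6,0,0,-0.002,0,0,0,0.6,0,0,-0.002,0,0,0,0.6,0,0,-0.002,0,0,0,0.6,0,0,-0.002,0,0,0,0.6,0,0,-0.04,0,0,0,0.7,0,0,-0.1,0,0,0,0.7,0,0,-0.16,0,0,0,1,0,0,-0.2,0,0,0,1,0,0,-0.22,0,0,0,1]' 20
python3 - <<'E'
from h import *
st();rel(688.5,1,180,93.4);print(bot.observe()['joint_positions'].round(2))
E
```

```text
time_s: 28.82
tool_pos: [473.1, 25.8, 244.7]
ee_rot: [-0.039, 0.999, -0.001, 0.002]
ft_force: [0.1, -0.0, -0.4]
grip_width: 0.903
grip_force: 0.0
28.82 [473.1  25.8 244.7] yaw 94.5 F [ 0.1 -0.  -0.4] w 79.5 gf 0.0
shift [-0.425, -0.0833, 0.1312] turn [-0.0002, 0.0006, 0.0031] deg [-0.1  0.2  1.1] rows 5.4
[ 0.45  0.64 -0.98  1.98  0.69  0.89  0.75]
```

```bash
python3 -m handwheel '[-0.08,-0.015,0.01,0,0,0,1,-0.16,-0.03,0.03,0,0,0,1,-0.24,-0.045,0.05,0,0,0.003,1,-0.32,-0.06,0.08,0,0,0.003,1,-0.39,-0.075,0.11,0,0,0.003,1,-0.425,-0.083,0.13,0,0,0.003,1,-0.425,-0.083,0.13,0,0,0.003,1,-0.425,-0.083,0.13,0,0,0.003,1,-0.425,-0.083,0.13,0,0,0.003,1]' 20
python3 - <<'E'
from h import *
st();rel(688.5,1,36,93.4)
w=bot.capture("wrist");im=w["frame"].copy()
for (x,y) in((688.5,1),(695.5,-118)):
  for z,r in((68,32),(68,14),(90,8)):
    P=[proj(w,[x+r*np.cos(t),y+r*np.sin(t),z],True) for t in np.linspace(0,6.28,40)]
    cv2.polylines(im,[np.int32(np.array(P)*16)],True,(0,255,0),1,cv2.LINE_AA,4)
c=bot.capture("top")
cv=np.zeros((600,800,3),np.uint8);cv[:384,:512]=im
cv[384:600,:288]=cv2.resize(c["frame"][172:268,165:293],(288,216),interpolation=cv2.INTER_CUBIC)
cv2.imwrite("pics/i1.png",cv[:,:,::-1])
E
```

```text
time_s: 29.57
tool_pos: [686.0, 1.2, 177.5]
ee_rot: [-0.031, 1.0, -0.001, -0.001]
ft_force: [0.0, 0.3, -0.4]
grip_width: 0.999
grip_force: 0.0
29.57 [686.    1.2 177.5] yaw 93.5 F [ 0.   0.3 -0.4] w 87.9 gf 0.0
shift [-0.0053, -0.0003, 0.283] turn [-0.0002, -0.0002, 0.0004] deg [-0.1 -0.1  0.1] rows 3.4
```

View pics/i1.png

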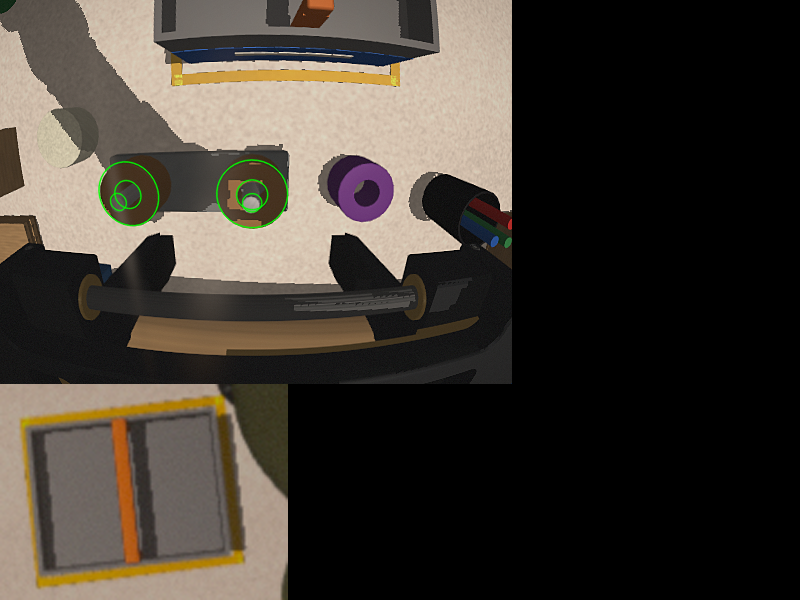

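The grey tray is level on the blue one, and the roll overlays match: roll 0 at (252,194), roll 1 at (130,194). The purple roll (365,190) is close, so I'll use an opening of 0.92.

```bash
python3 -m handwheel '[-0.005,0,0.06,0,0,0,0.92,-0.005,0,0.12,0,0,0,0.92,-0.005,0,0.18,0,0,0,0.92,-0.005,0,0.23,0,0,0,0.92,-0.005,0,0.27,0,0,0,0.92,-0.005,0,0.283,0,0,0,0.92,-0.005,0,0.283,0,0,0,0.92,-0.005,0,0.283,0,0,0,0.5,-0.005,0,0.283,0,0,0,0.5,-0.005,0,0.283,0,0,0,0.5,-0.005,0,0.283,0,0,0,0.5,-0.005,0,0.283,0,0,0,0.5]' 15
python3 - <<'E'
from h import *
st()
E
```

```text
time_s: 30.67
tool_pos: [691.0, 0.9, 38.2]
ee_rot: [-0.03, 1.0, -0.001, 0.002]
ft_force: [-0.8, -1.1, 7.1]
grip_width: 0.734
grip_force: 15.0
30.67 [691.    0.9  38.2] yaw 93.4 F [-0.8 -1.1  7.1] w 64.6 gf 15.0
```

```bash
python3 -m handwheel '[0,0,-0.03,0,0,0,0.5,0,0,-0.07,0,0,0,0.5,0,0,-0.13,0,0,0,0.5,0,0,-0.19,0,0,0,0.5,0,0,-0.25,0,0,0,0.5,0,0,-0.31,0,0,0,0.5,0,0,-0.36,0,0,0,0.5,0,0,-0.36,0,0,0,0.5]' 15
python3 - <<'E'
from h import *
st()
a=np.radians(4.5);X=np.array([np.cos(a),np.sin(a)]);Y=np.array([-X[1],X[0]])
for s in(1,-1):
  p=np.array([472.3,25])+57*s*Y;print(p)
p=np.array([472.3,25])+57*Y;rel(*p,218,4.5)
E
```

```text
time_s: 31.33
tool_pos: [692.4, 2.2, 223.4]
ee_rot: [-0.03, 1.0, 0.0, 0.005]
ft_force: [0.5, 0.7, -1.3]
grip_width: 0.731
grip_force: 15.0
31.33 [692.4   2.2 223.4] yaw 93.4 F [ 0.5  0.7 -1.3] w 64.3 gf 15.0
[467.82783154  81.82428802]
[476.77216846 -31.82428802]
shift [0.439, 0.1858, 0.0063] turn [0.0013, 0.0013, 0.247] deg [ 0.5  0.5 88.9] rows 12.4
```

```bash
python3 -m handwheel '[0.04,0.017,0,0,0,0.02,0.5,0.09,0.037,0,0,0,0.04,0.5,0.14,0.057,0,0,0,0.06,0.5,0.19,0.077,0,0,0,0.08,0.5,0.24,0.1,0,0,0,0.1,0.5,0.29,0.12,0,0,0,0.12,0.5,0.33,0.14,0,0,0,0.14,0.5,0.37,0.16,0,0,0,0.16,0.5,0.4,0.17,0,0,0,0.18,0.5,0.42,0.18,0,0,0,0.2,0.5,0.439,0.186,0,0,0,0.22,0.5,0.439,0.186,0,0,0,0.24,0.5]' 15
python3 - <<'E'
from h import *
st();rel(467.8,81.8,215,4.5);rel(467.8,81.8,98,4.5)
E
```

```text
time_s: 32.33
tool_pos: [462.4, 80.7, 216.1]
ee_rot: [0.661, 0.751, -0.001, 0.0]
ft_force: [-0.7, 0.0, -1.1]
grip_width: 0.733
grip_force: 15.0
32.33 [462.4  80.7 216.1] yaw 7.3 F [-0.7  0.  -1.1] w 64.5 gf 15.0
shift [0.0007, 0.0111, 0.0022] turn [-0.0003, 0.0004, 0.0077] deg [-0.1  0.1  2.8] rows 0.4
shift [0.0013, 0.0115, 0.2362] turn [-0.0003, 0.0004, 0.0077] deg [-0.1  0.1  2.8] rows 2.8
```

```bash
python3 -m handwheel '[0.001,0.008,0.02,0,0,0.0077,0.5,0.001,0.008,0.03,0,0,0.0077,0.5,0.001,0.008,0.08,0,0,0.0077,0.5,0.001,0.008,0.13,0,0,0.0077,0.5,0.001,0.008,0.18,0,0,0.0077,0.5,0.001,0.008,0.21,0,0,0.0077,0.5,0.001,0.008,0.228,0,0,0.0077,0.5,0.001,0.008,0.232,0,0,0.0077,0.5,0.001,0.008,0.232,0,0,0.0077,0.5]' 15
python3 - <<'E'
from h import *
st();rel(467.8,81.8,94.5,4.5)
E
```

```text
time_s: 33.08
tool_pos: [468.4, 81.1, 99.3]
ee_rot: [0.677, 0.736, -0.001, 0.0]
ft_force: [-0.5, -0.1, -1.0]
grip_width: 0.733
grip_force: 15.0
33.08 [468.4  81.1  99.3] yaw 4.8 F [-0.5 -0.1 -1. ] w 64.5 gf 15.0
shift [0.0015, -0.0011, 0.0097] turn [-0.0002, 0.0003, 0.0008] deg [-0.1  0.1  0.3] rows 0.1
```

```bash
python3 -m handwheel '[0.0015,0,0.004,0,0,0,0.5,0.0015,0,0.008,0,0,0,0.5,0.0015,0,0.0095,0,0,0,0.5,0.0015,0,0.0095,0,0,0,0.5,0.0015,0,0.0095,0,0,0,0.95,0.0015,0,0.0095,0,0,0,0.95,0.0015,0,0.0095,0,0,0,0.95,0.0015,0,0.0095,0,0,0,0.95,0.0015,0,-0.05,0,0,0,0.95,0.0015,0,-0.11,0,0,0,0.95,0.0015,0,-0.18,0,0,0,0.95,0.0015,0,-0.25,0,0,0,0.95]' 15
python3 - <<'E'
from h import *
st();rel(695.5,-118,190,93.4)
c=bot.capture("top");hsv=cv2.cvtColor(c["frame"],cv2.COLOR_RGB2HSV)
E
```

```text
time_s: 34.08
tool_pos: [468.2, 82.0, 226.1]
ee_rot: [0.677, 0.736, -0.001, 0.0]
ft_force: [1.0, -0.9, -0.0]
grip_width: 0.949
grip_force: 0.0
34.08 [468.2  82.  226.1] yaw 4.8 F [ 1.  -0.9 -0. ] w 83.5 gf 0.0
shift [-0.4361, 0.4201, 0.0724] turn [-0.0004, 0.0, -0.2462] deg [ -0.1   0.  -88.6] rows 12.4
```

```bash
python3 -m handwheel '[-0.03,0.03,0,0,0,-0.02,0.95,-0.08,0.08,0,0,0,-0.04,0.95,-0.13,0.13,0,0,0,-0.06,0.95,-0.18,0.18,0,0,0,-0.08,0.95,-0.23,0.22,0.01,0,0,-0.1,0.95,-0.28,0.27,0.02,0,0,-0.12,0.95,-0.33,0.32,0.03,0,0,-0.14,0.95,-0.38,0.36,0.04,0,0,-0.16,0.95,-0.41,0.39,0.05,0,0,-0.18,0.95,-0.43,0.41,0.06,0,0,-0.2,0.95,-0.436,0.42,0.07,0,0,-0.22,0.95,-0.436,0.42,0.072,0,0,-0.2462,0.95]' 15;python3 -m handwheel '[0,0,0,0,0,0,0.95,0,0,0,0,0,0,0.95,0,0,0,0,0,0,0.95]' 15
python3 - <<'E'
from h import *
st();rel(695.5,-118,37,93.4)
E
```

```text
time_s: 35.13
tool_pos: [696.5, -119.9, 187.1]
ee_rot: [-0.007, 1.0, -0.001, -0.001]
ft_force: [-0.2, 0.2, 0.5]
grip_width: 0.949
grip_force: 0.0
time_s: 35.38
tool_pos: [696.0, -117.6, 189.3]
ee_rot: [-0.005, 1.0, -0.001, 0.0]
ft_force: [0.0, -0.1, -0.4]
grip_width: 0.947
grip_force: 0.0
35.38 [ 696.  -117.6  189.3] yaw 90.5 F [ 0.  -0.1 -0.4] w 83.4 gf 0.0
shift [0.0012, -0.0002, 0.3046] turn [-0.0003, 0.0, -0.008] deg [-0.1  0.  -2.9] rows 3.7
```

```bash
python3 -m handwheel '[0.001,0,0.07,0,0,-0.008,0.95,0.001,0,0.14,0,0,-0.008,0.95,0.001,0,0.2,0,0,-0.008,0.95,0.001,0,0.25,0,0,-0.008,0.95,0.001,0,0.29,0,0,-0.008,0.95,0.001,0,0.304,0,0,-0.008,0.95,0.001,0,0.304,0,0,-0.008,0.95,0.001,0,0.304,0,0,-0.008,0.5,0.001,0,0.304,0,0,-0.008,0.5,0.001,0,0.304,0,0,-0.008,0.5,0.001,0,0.304,0,0,-0.008,0.5,0.001,0,0.304,0,0,-0.008,0.5]' 15
python3 - <<'E'
from h import *
st()
E
python3 -m handwheel '[0,0,0,0,0,0,0.5,0,0,-0.03,0,0,0,0.5,0,0,-0.07,0,0,0,0.5,0,0,-0.13,0,0,0,0.5,0,0,-0.19,0,0,0,0.5,0,0,-0.25,0,0,0,0.5,0,0,-0.31,0,0,0,0.5,0,0,-0.36,0,0,0,0.5,0,0,-0.36,0,0,0,0.5]' 15
python3 - <<'E'
from h import *
st();rel(476.8,-31.8,218,4.5)
E
```

```text
time_s: 36.38
tool_pos: [697.0, -118.0, 39.2]
ee_rot: [-0.031, 1.0, -0.001, 0.002]
ft_force: [-0.6, 0.6, 5.9]
grip_width: 0.736
grip_force: 15.0
36.38 [ 697.  -118.    39.2] yaw 93.5 F [-0.6  0.6  5.9] w 64.8 gf 15.0
time_s: 37.13
tool_pos: [698.4, -116.9, 224.5]
ee_rot: [-0.031, 1.0, -0.001, 0.005]
ft_force: [0.2, 0.5, 0.9]
grip_width: 0.728
grip_force: 15.0
37.13 [ 698.4 -116.9  224.5] yaw 93.5 F [0.2 0.5 0.9] w 64.1 gf 15.0
shift [0.432, 0.197, 0.0082] turn [0.0011, 0.0015, 0.2473] deg [ 0.4  0.5 89. ] rows 12.4
```

```bash
python3 -m handwheel '[0.04,0.02,0,0,0,0.02,0.5,0.09,0.04,0,0,0,0.04,0.5,0.14,0.06,0,0,0,0.06,0.5,0.19,0.085,0,0,0,0.08,0.5,0.24,0.11,0,0,0,0.1,0.5,0.29,0.13,0,0,0,0.12,0.5,0.33,0.15,0,0,0,0.14,0.5,0.37,0.17,0,0,0,0.16,0.5,0.4,0.18,0,0,0,0.18,0.5,0.42,0.19,0,0,0,0.2,0.5,0.432,0.197,0,0,0,0.22,0.5,0.432,0.197,0,0,0,0.24,0.5]' 15; python3 -m handwheel '[0,0,0,0,0,0.007,0.5,0,0,0,0,0,0.007,0.5,0,0,0,0,0,0.007,0.5]' 15
python3 - <<'E'
from h import *
st();rel(476.8,-31.8,99,4.5)
E
```

```text
time_s: 38.13
tool_pos: [471.6, -32.4, 217.1]
ee_rot: [0.66, 0.751, -0.001, -0.0]
ft_force: [-1.0, -0.5, -0.7]
grip_width: 0.733
grip_force: 15.0
time_s: 38.38
tool_pos: [473.6, -32.9, 217.0]
ee_rot: [0.674, 0.738, -0.001, 0.001]
ft_force: [0.5, 0.9, -1.5]
grip_width: 0.73
grip_force: 15.0
38.38 [473.6 -32.9 217. ] yaw 5.2 F [ 0.5  0.9 -1.5] w 64.2 gf 15.0
shift [0.0021, 0.0067, 0.236] turn [-0.0, 0.0003, 0.0019] deg [-0.   0.1  0.7] rows 2.8
```

```bash
python3 -m handwheel '[0,0.006,0.03,0,0,0.001,0.5,0,0.006,0.08,0,0,0.001,0.5,0,0.006,0.13,0,0,0.001,0.5,0,0.006,0.18,0,0,0.001,0.5,0,0.006,0.21,0,0,0.001,0.5,0,0.006,0.23,0,0,0.001,0.5,0,0.006,0.236,0,0,0.001,0.5,0,0.006,0.236,0,0,0.001,0.5,0,0.006,0.236,0,0,0.001,0.5]' 15
python3 - <<'E'
from h import *
st();rel(476.8,-31.8,95.5,4.5)
E
```

```text
time_s: 39.13
tool_pos: [477.3, -32.8, 99.3]
ee_rot: [0.677, 0.736, -0.0, 0.001]
ft_force: [0.5, 0.1, -1.0]
grip_width: 0.729
grip_force: 15.0
39.13 [477.3 -32.8  99.3] yaw 4.8 F [ 0.5  0.1 -1. ] w 64.2 gf 15.0
shift [0.0021, -0.0008, 0.0076] turn [0.0001, 0.0002, 0.0007] deg [0.  0.1 0.3] rows 0.1
```

```bash
python3 -m handwheel '[0,0,0.004,0,0,0,0.5,0,0,0.007,0,0,0,0.5,0,0,0.0075,0,0,0,0.5,0,0,0.0075,0,0,0,0.5,0,0,0.0075,0,0,0,0.95,0,0,0.0075,0,0,0,0.95,0,0,0.0075,0,0,0,0.95,0,0,0.0075,0,0,0,0.95,0,0,-0.05,0,0,0,0.95,0,0,-0.11,0,0,0,0.95,0,0,-0.18,0,0,0,0.95,0,0,-0.25,0,0,0,0.95]' 15; python3 -m handwheel '[-0.05,0,-0.02,0,0,0,0.95,-0.12,0,-0.02,0,0,0,0.95,-0.2,0,-0.02,0,0,0,0.95,-0.28,0,-0.02,0,0,0,0.95,-0.36,0,-0.02,0,0,0,0.95,-0.44,0,-0.02,0,0,0,0.95,-0.5,0,-0.02,0,0,0,0.95,-0.5,0,-0.02,0,0,0,0.95]'
python3 - <<'E'
from h import *
st()
c=bot.capture("top");s=bot.capture("scene")
cv=np.zeros((600,800,3),np.uint8)
cv[:384,:512]=c["frame"]
cv[:287,513:]=cv2.resize(c["frame"][172:268,168:264],(287,287),interpolation=cv2.INTER_CUBIC)
cv[290:600,400:]=cv2.resize(s["frame"][130:254,170:330],(400,310),interpolation=cv2.INTER_CUBIC)
cv2.imwrite("pics/j1.png",cv[:,:,::-1])
E
```

```text
time_s: 40.13
tool_pos: [476.2, -32.6, 225.3]
ee_rot: [0.677, 0.736, -0.001, -0.0]
ft_force: [1.7, -1.2, -0.7]
grip_width: 0.946
grip_force: 0.0
time_s: 40.8
tool_pos: [496.0, -290.7, 233.6]
ee_rot: [0.682, 0.732, -0.003, 0.002]
ft_force: [-0.1, -1.0, -0.9]
grip_width: 0.945
grip_force: 0.0
40.8 [ 496.  -290.7  233.6] yaw 4.1 F [-0.1 -1.  -0.9] w 83.1 gf 0.0
```

View pics/j1.png

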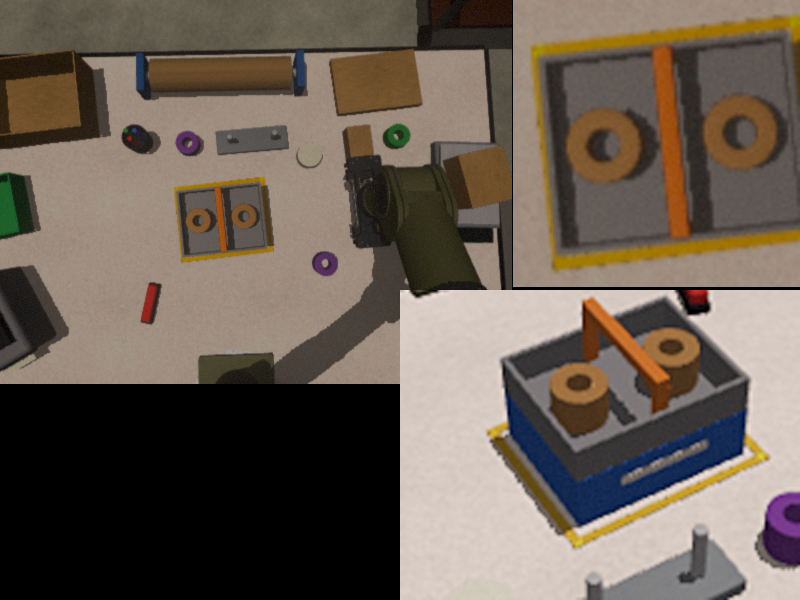

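The grey tray sits flush on the blue one inside the outline. Both rolls lie flat in its bays, at (605,145) and (740,132), and the other objects are undisturbed. Handing in.

```bash
python3 -c "
from plant import bot
print(bot.finish_job())"
```

```text
the job is handed in; nothing more can be done
None
```

I did all four steps in the order asked and handed the job in after about 41 s of robot time; my last pictures show it as asked, though no verdict came back: blue tray in the yellow outline, both pink cartons standing in it, grey tray seated on top, and both brown rolls flat in the grey tray.

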